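Set up the swivel weighing-out stand

TASK

Set up the weighing-out stand: pull the stand's locking knob up and twist it so that it stays out, let go, swing the round tray counter-clockwise by its handle to the other locking hole, and twist the knob back so that the pin drops fully home and locks the tray there. Open the reagent jar on the tray (press its child-resistant cap down while turning it counter-clockwise, then lift it off) and lay the cap in the white square dish, and stand every squat weighing bottle upright on the tray, wholly on it. Knock over none of the other glassware, and leave nothing in the gripper.

Things in the scene. Friction and masses are not known exactly. Their poses are not given: they have to be found in the camera images.
- stand: Fixed grey base of the swivel stand, origin on the bench on the tray's vertical axis, z up. The plunger stands on a bracket at (-158, 0) mm in this frame; bracket and steel collar reach 70 mm high there and 50 mm wide.
- tray_swivel (a joint): Turn of the round tray about its vertical axis, rad, counter-clockwise from above positive. 0 = parked, where it starts locked; the other locking hole is at 1.20. End stops at -0.03 and 1.25; pin in hole leaves about 0.02 of play. Stiff (about 0.2 N m), stays where left.
- tray_center (a point): Centre of the flat top of the aluminium tray (disc 300 mm across, top 28 mm above the bench); turns with the tray, axes parallel to the stand's at tray_swivel = 0. In this frame the jar (fixed to the tray, 84 mm across, neck axis) is at (72, 8) mm and the handle at (37, 109) mm; a rim with the two locking holes projects to 178 mm radius on part of the edge. The rest is free for bottles.
- tray_handle (a point): Mid of the black grip on the tray's upright handle post: grip 26 mm across and 18 mm high, this point 57 mm above the tray; the steel post below it is 20 mm across. Take it from above to swing the tray.
- plunger_lift (a joint): How far the plunger is pulled up, m: 0 = pin fully home in the hole, 0.024 = stop. Sprung down, about 7 N at home and 11 N pulled. Pulled past 0.0175 the knob can be twisted, and once twisted it rests on the collar at 0.017. The pin clears the tray above 0.015. With the tray off a hole and the knob twisted back the pin rides on the rim at 0.014 and drops when the hole comes under it.
- plunger_turn (a joint): Twist of the knob, rad, counter-clockwise from above positive: 0 = locked direction (it can drop home only within about 0.12 of it), stop at 1.30. Anything over 0.8 holds safely out.
- plunger_grip (a point): Centre of the plunger's black bar knob, 64 long, 18 wide, 26 mm high, at 99 mm above the bench when home; moves and turns with it. The bar's length is its x axis; grip across its y axis.
- cap_center (a point): Centre of the jar's white ribbed cap, 60 mm across, 29 mm high, loose body; z up. On the jar it stands 104 mm above the bench, the jar's shoulder beginning 24 mm below this point. Locked, it turns only about 0.1 rad; pressed down 4.5 to 6 mm (sprung, 8 N growing to 13 N) it turns counter-clockwise and is free to lift after about 0.9 rad (1.1 is safe; not more than 1.6); it then springs up 2 mm.
- dish_in (a point): Centre of the inner floor (5 mm above the bench) of the white square dish, outside 130 x 130 mm, 16 mm high, wall 5 mm, fixed.
- wb1_center (a point): Squat glass weighing bottle with lid, 50 mm across (52 at the lid's flange, 48 to 53 mm up), 68 mm high with lid knob, 140 g; point on its axis 30 mm above its foot, z up along its axis. May be absent.
- wb2_center (a point): Squat glass weighing bottle with lid, 50 mm across (52 at the lid's flange, 48 to 53 mm up), 68 mm high with lid knob, 140 g; point on its axis 30 mm above its foot, z up along its axis. May be absent.
- wb3_center (a point): Squat glass weighing bottle with lid, 50 mm across (52 at the lid's flange, 48 to 53 mm up), 68 mm high with lid knob, 140 g; point on its axis 30 mm above its foot, z up along its axis. May be absent.
- wb4_center (a point): Squat glass weighing bottle with lid, 50 mm across (52 at the lid's flange, 48 to 53 mm up), 68 mm high with lid knob, 140 g; point on its axis 30 mm above its foot, z up along its axis. May be absent.
- flask_a: Clear reagent bottle, 80 mm across, 160 high. Bystander: do not knock over. Origin at the centre of its foot.
- flask_b: Clear reagent bottle, 72 mm across, 140 high. Bystander: do not knock over. Origin at the centre of its foot.
- flask_c: Amber reagent bottle, 84 mm across, 170 high. Bystander: do not knock over. Origin at the centre of its foot.
- wash_bottle: White plastic wash bottle, 68 mm across, 185 high. Bystander: do not knock over. Origin at the centre of its foot.
- crucible: White porcelain crucible with lid, 58 mm across, 55 high. Bystander: do not knock over. Origin at the centre of its foot.
- bulb: Rust-red rubber bulb, standing, 54 mm across, 90 high. Bystander: do not knock over. Origin at the centre of its foot.
Mind the look-alikes: they are no part of the job. Leave any green or orange look-alike of the part that bears wb3_center alone. Of the things that look like the part that bears cap_center, the larger one is meant.

How it is judged (in metres and radians):
On the way, in this order (a step that is already met when the one before it is completed fails the run):
1. the plunger stays out by itself: pulled up and twisted, not held (value of joint plunger_lift above 0.015 m and value of joint plunger_turn above 0.3 rad and contact force between the fingers and plunger_turn below 0.1 N), for 0.2 s.
2. the tray is swung to the other hole and the plunger is back home in it (value of joint plunger_lift below 0.004 m and value of joint plunger_turn below 0.25 rad and value of joint tray_swivel between 1.16 and 1.24 rad), for 0.2 s.
At the end, for the whole second after the job is handed in: Tray at the other hole (1.16 to 1.24 rad), plunger home (under 4 mm out, twist under 0.25 rad), cap in the dish (within 50 mm of its centre, under 32 mm high), every bottle present upright (0.15 rad), foot on the tray, axis within 132 mm of its centre; all at rest (all of step 2 and horizontal distance between cap_center and dish_in below 0.05 m and height (world z) of cap_center below 0.032 m and linear speed of each of cap, wb1, wb2, wb3, wb4 below 0.02 m/s and horizontal distance between each of wb1_center, wb2_center, wb3_center, wb4_center and tray_center below 0.132 m and z of wb1_center in the frame of tray_center between 0.022 and 0.038 m and angle between each of wb1_center, wb2_center, wb3_center, wb4_center's own z axis and vertical below 0.15 rad and z of wb2_center in the frame of tray_center between 0.022 and 0.038 m and z of wb3_center in the frame of tray_center between 0.022 and 0.038 m and z of wb4_center in the frame of tray_center between 0.022 and 0.038 m); the robot touches nothing.
It fails at once if another piece of glassware is knocked over (angle between any of flask_a, flask_b, flask_c, wash_bottle, crucible, bulb's own z axis and vertical above 0.7 rad).
Of wb1, wb2, wb3, wb4 only 2 to 4 are there at a start; the rules pass over those that are not, and their reading is None.
At some moment in a run one of wb1, wb2, wb3, wb4 may be knocked a few centimetres aside while the robot is not near it.
It also fails if it takes over 200 s, if anything falls off the work surface, if the arm or the gripper's body presses on something with over 40 N, if the wrist force passes 120 N, or if a joint passes its speed limit or range.

ROBOT

A 6-joint arm with a two-finger parallel gripper is mounted at the origin on the work surface. World frame = base frame: x ahead of the robot, y to its left, z up, the work surface at z = 0. Lengths are in mm, angles in degrees, forces in N, time in s.
With the tool pointing down it reaches from about 350 to 725 mm from the base axis. Payload 4.3 kg.
Tool frame: the origin (TCP) lies on the centre line of the jaws, within the pads' length; the fingertips stand 14 mm ahead of it and the grasp point (between the pads) lies 5 mm behind it (arm.finger_overhang is the distance from the TCP to the fingertips, in mm); x points along the fingers, z is the direction in which the jaws open and shut, and the axes are right-handed (so a half turn about x gives the same grasp; the last joint's range is limited). The gripper opens to 85 mm and grips with 20 to 120 N. Pads are 22 mm wide; open, the fingers measure 114 mm over their backs; the gripper's body (76 mm by 85 mm) begins 54 mm behind the grasp point. The pads swing forward as they close: fully open they stand 13 mm farther back than shut.
Start: joints at [-83.325, 21.618, 4.641, 73.018, 0, 83.68], TCP at [129.303, -560.309, 245.329] pointing down, gripper open.
Joint ranges: [-156.06, 156.06], [-48.1, 94.91], [-58.44, 69.94], [-101.28, 121.22], [-78.64, 73.56], [-180, 180]. Speed limits (degrees/s): [147.25, 147.25, 180, 180, 180, 180].

INTERFACE

Orientations are given as a 3x3 rotation matrix whose columns are the frame's x, y, z axes.
In Python, from cell import sensors, eyes, arm, models gives the robot as it stands. The module is installed in compiled form; this text tells all that it offers.
- The arm moves only by the tool step_arm, never from a script. Its argument "commands" is a list of rows, each a list of 7 numbers: the closure, from 0 (fully open) to 1 (shut), then the shift along the tool's x, y, z in cm, then the turn, a rotation vector about the tool's x, y, z in units of 8 degrees (1.0 is 8 degrees). A call has 1 to 12 rows; each row is the pose to reach, as a shift and turn from the pose commanded when the call began, along the tool's axes at that moment; what a row does not reach only later rows make up. A row lasts 1/10 s, in which the tool goes at most 50 mm and 8.59 degrees, less where a joint would pass 70% of its speed; a pose out of reach is approached as far as the arm can. A call with a gripper value outside its range is refused whole. The fingers move at their own pace and stop on an object; "squeeze" is the grip in N (left out, the last holds). Time passes only in rows, so rows that repeat a pose let the fingers close. It gives the time, the measured TCP pose, the force and the opening at its end, in the units of the state.
- sensors.get_state(): the state, without advancing time (a new reading comes with each control period).
- eyes.capture(name): name is "scene" or "top"; returns a dict with "pixels" (420x560x3 uint8, blue, green, red), "fx", "fy", "cx", "cy" (pixels), "dist" ([k1, k2, p1, p2, k3] as OpenCV has them; the pictures are not rectified), "eye" and "attitude" of the camera in the world. Camera axes: x right, y down, z forward; pixel columns grow to the right and rows downward; lengths in mm; the calibration is good to about 2 mm. A picture is of the moment at which its call begins. There is no depth.
- arm.sign_off(): hands the job in, once; it reports no verdict.
Trained networks look in the newest picture that a camera, given by its name, has taken for a name from the list of things; names that differ only in an ending like _2 or _b are one class to them, and where a whole thing is asked for, a point or a joint stands for the part that bears it (a point fixed in the world has none). Each returns a list of dicts, best first, with "conf" (0 to 1); they miss things now and then, are a little off and sometimes report something else, mostly with a low value. They report only what shows in the picture. A call takes as long as a camera call. They do not tell look-alikes from the thing itself.
- models.recognise(camera, name): "centre" ([column, row] as shares, 0 to 1, of the picture: columns of its width, rows of its height, amid what is visible of it).
The state is a dict: "t": time; "q": joint angles; "joint_vel": joint speeds; "joint_efforts": joint torques, N m; "tcp_pos": TCP position; "ee_rot": TCP orientation; "force": force on the tool from outside, world axes, zero at the start; "torque": the same for the moment, N m; "grip_width": finger opening in mm.
Only numpy, scipy, OpenCV 4.12 (cv2) and the standard library are available. Lean on these libraries where they do the work, as an engineer would, in place of code of your own. Each camera call takes 0.05 s, during which the arm holds its last target.

## Working session

There is one attempt and no reset: what is moved stays moved. The work goes in short steps, Python scripts to look and compute and a tool call to move; the robot and the scene stay as the last step left them, time stands still between calls to the robot, and variables do not carry over. Pictures are saved under pics/ and viewed, and the job is handed in when it is done.

Besides the shell and the picture viewer there is one more tool, called as name(argument=value, ...) on one line, values as JSON. step_arm: Moves the arm, as the interface text tells. Its arguments: {"type":"object","properties":{"commands":{"type":"array"},"squeeze":{"type":"number"}},"required":["commands"]}

```bash
mkdir -p pics; ls; cat > h.py <<'E'
import numpy as np, cv2
from cell import sensors, eyes, arm, models
def st():
    s=sensors.get_state(); return s
def cap(n,f=None):
    c=eyes.capture(n)
    if f: cv2.imwrite('pics/'+f,c['pixels'])
    return c
E
python3 - <<'E'
from h import *
np.set_printoptions(precision=4,suppress=True)
s=st(); print(s['t'],s['tcp_pos'],s['ee_rot'],s['grip_width'],s['force'])
for n in('scene','top'):
    c=cap(n,n+'0.png'); print(n,c['fx'],c['fy'],c['cx'],c['cy'],c['dist'],c['eye'],np.array(c['attitude']).tolist())
E
```

```text
pics
0.0 [ 129.237  -559.6702  244.3572] [[-0.0002  0.9744  0.2249]
 [ 0.002   0.2249 -0.9744]
 [-1.      0.0002 -0.002 ]] 85.33563144423688 [ 0.5898  0.2162 -0.063 ]
scene 449.00974143163023 449.00974143163023 276.44431989162734 209.18894148030165 [-0.0203  0.      0.      0.      0.    ] [1558.0566   -4.625   950.3244] [[0.07254451324495419, 0.6553216260643024, -0.7518582712256953], [0.9973126619336629, -0.055398781888310496, 0.047941936882885804], [-0.010234644343789637, -0.7533156983481293, -0.6575794329793369]]
top 441.0430264683671 441.0430264683671 280.75729165504134 210.071124670856 [-0.0596  0.      0.      0.      0.    ] [ 377.7525   52.7292 1046.1149] [[0.10971876525076596, -0.9725017505347813, 0.2054315889989494], [-0.993962330133276, -0.10717844082753404, 0.023487615839142443], [-0.0008239101138242968, -0.20676829309293218, -0.9783895922093404]]
```

View pics/scene0.png

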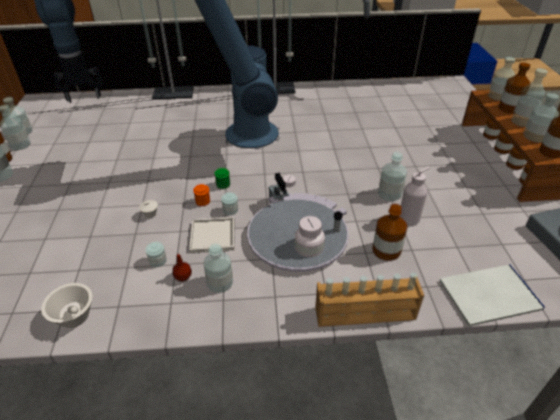

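View pics/top0.png

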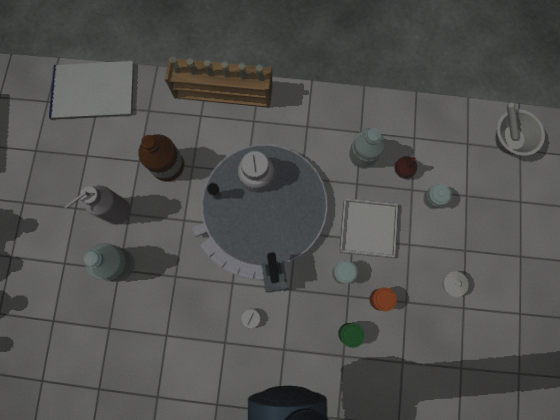

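```bash
python3 - <<'E'
from h import *
eyes.capture('scene');eyes.capture('top')
for nm in ['stand','tray_swivel','tray_center','tray_handle','plunger_grip','cap_center','dish_in','wb1_center','flask_a','flask_b','flask_c','wash_bottle','crucible','bulb']:
    for cam in('scene','top'):
        try: r=models.recognise(cam,nm)
        except Exception as e: print(nm,cam,e); continue
        print(nm,cam,[(round(d['conf'],2),round(d['centre'][0]*560,1),round(d['centre'][1]*420,1)) for d in r])
E
```

```text
stand scene [(0.68, 293.3, 234.6)]
stand top [(0.97, 263.9, 214.4)]
tray_swivel scene [(0.95, 296.5, 232.6), (0.75, 281.9, 180.5)]
tray_swivel top [(0.78, 258.6, 209.7)]
tray_center scene [(0.69, 293.9, 233.2), (0.58, 283.4, 181.4)]
tray_center top [(0.73, 262.6, 212.5), (0.71, 269.0, 267.8)]
tray_handle scene [(0.8, 298.0, 229.6)]
tray_handle top [(0.88, 260.9, 214.4)]
plunger_grip scene [(0.54, 279.0, 182.5)]
plunger_grip top [(0.77, 270.3, 268.5)]
cap_center scene [(0.91, 310.1, 226.8), (0.51, 289.7, 180.9)]
cap_center top [(0.91, 254.1, 162.7), (0.7, 248.3, 319.1)]
dish_in scene [(0.91, 209.5, 234.2), (0.37, 284.5, 181.7)]
dish_in top [(0.18, 437.9, 199.7)]
wb1_center scene [(0.72, 157.0, 253.0)]
wb1_center top [(0.73, 435.9, 195.7)]
flask_a scene [(0.97, 390.8, 230.2), (0.7, 395.1, 181.8), (0.62, 216.3, 268.5)]
flask_a top [(0.81, 367.8, 150.4), (0.72, 109.8, 264.4), (0.7, 262.6, 213.9), (0.65, 369.2, 227.8), (0.63, 162.5, 157.7)]
flask_b scene [(0.97, 390.8, 230.2), (0.7, 395.1, 181.8), (0.62, 216.3, 268.5)]
flask_b top [(0.81, 367.8, 150.4), (0.72, 109.8, 264.4), (0.7, 262.6, 213.9), (0.65, 369.2, 227.8), (0.63, 162.5, 157.7)]
flask_c scene [(0.97, 390.8, 230.2), (0.7, 395.1, 181.8), (0.62, 216.3, 268.5)]
flask_c top [(0.81, 367.8, 150.4), (0.72, 109.8, 264.4), (0.7, 262.6, 213.9), (0.65, 369.2, 227.8), (0.63, 162.5, 157.7)]
wash_bottle scene [(0.66, 230.2, 203.0), (0.61, 414.1, 199.1), (0.59, 209.1, 234.1)]
wash_bottle top [(0.73, 103.7, 204.5)]
crucible scene [(0.76, 149.0, 206.3)]
crucible top [(0.74, 456.9, 282.5), (0.47, 252.3, 162.0)]
bulb scene [(0.59, 181.8, 267.6)]
bulb top [(0.66, 409.1, 167.0)]
```

Scene: tray (297,233), jar cap (310,225), knob (280,184), dish (210,235), clear bottles (156,253) and (230,203); orange (202,195) and green (222,178) are look-alikes; the small white cap (289,181) is a look-alike too. Top view: cap (254,163), knob (272,268), bottles (345,272) and (438,196). Zooming in.

```bash
cat >> h.py <<'E'
def ray(c,uv):
    K=np.array([[c['fx'],0,c['cx']],[0,c['fy'],c['cy']],[0,0,1]])
    p=cv2.undistortPoints(np.array([[uv]],float),K,np.array(c['dist'],float))[0,0]
    d=np.array(c['attitude'])@np.array([p[0],p[1],1.]); return np.array(c['eye']),d/np.linalg.norm(d)
def atz(c,uv,z):
    e,d=ray(c,uv); return e+d*(z-e[2])/d[2]
def tri(c1,u1,c2,u2):
    e1,d1=ray(c1,u1);e2,d2=ray(c2,u2)
    A=np.stack([d1,-d2],1); t=np.linalg.lstsq(A,e2-e1,rcond=None)[0]
    a=e1+t[0]*d1;b=e2+t[1]*d2
    return (a+b)/2,np.linalg.norm(a-b)
def proj(c,P):
    K=np.array([[c['fx'],0,c['cx']],[0,c['fy'],c['cy']],[0,0,1]])
    R=np.array(c['attitude']).T
    r=cv2.Rodrigues(R)[0]; t=-R@np.array(c['eye'])
    return cv2.projectPoints(np.array(P,float).reshape(-1,1,3),r,t,K,np.array(c['dist'],float))[0].reshape(-1,2)
def crop(c,x0,y0,x1,y1,f,s=None):
    im=c['pixels'][y0:y1,x0:x1]
    s=s or min(800/(x1-x0),600/(y1-y0))
    s=int(s)
    im=cv2.resize(im,None,fx=s,fy=s,interpolation=cv2.INTER_CUBIC)
    for x in range((x0+9)//10*10,x1,10):
        cv2.putText(im,str(x),((x-x0)*s,8),0,.3,(0,255,255),1); cv2.line(im,((x-x0)*s,10),((x-x0)*s,14),(0,255,255),1)
    for y in range((y0+9)//10*10,y1,10):
        cv2.putText(im,str(y),(0,(y-y0)*s+4),0,.3,(0,255,255),1); 
    cv2.imwrite('pics/'+f,im)
E
python3 - <<'E'
from h import *
a=cap('scene');b=cap('top')
crop(a,180,160,360,270,'s1.png'); crop(b,190,140,340,290,'t1.png'); crop(a,130,160,250,260,'s2.png'); crop(b,330,180,470,290,'t2.png')
E
```

```text
(no output)
```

View pics/s1.png

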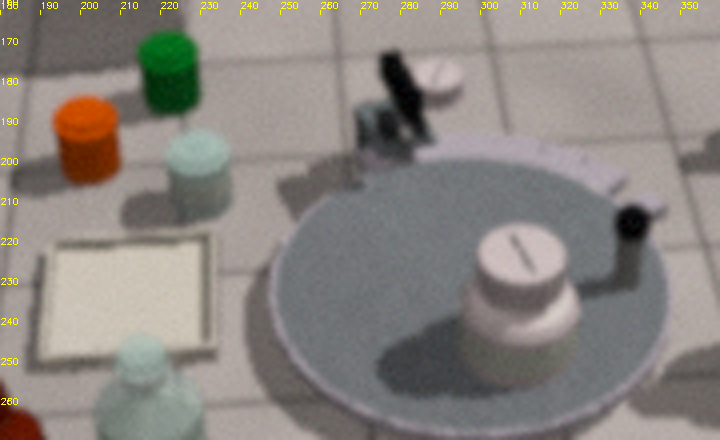

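View pics/t1.png

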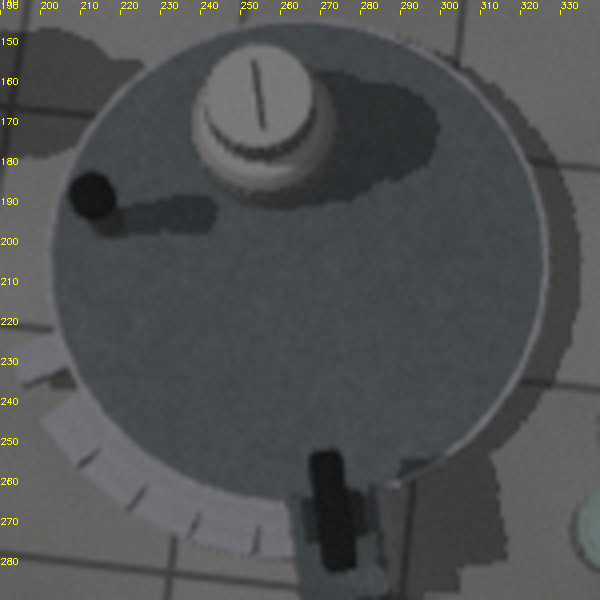

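View pics/s2.png

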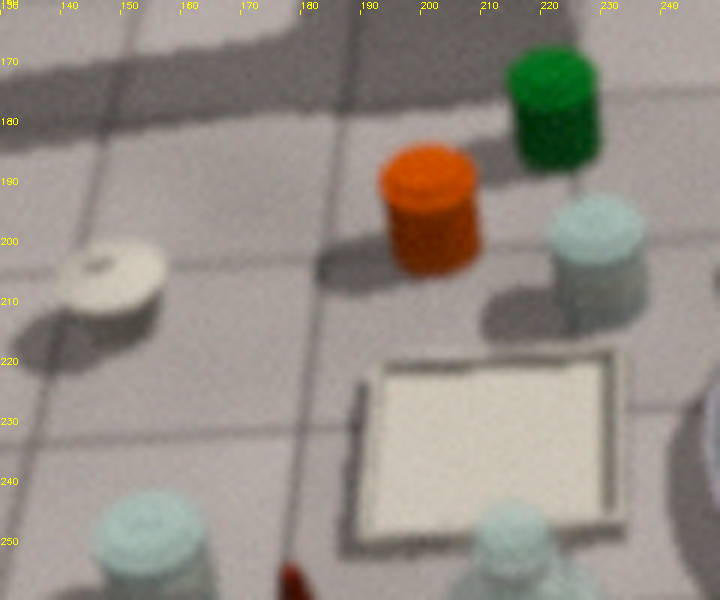

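View pics/t2.png

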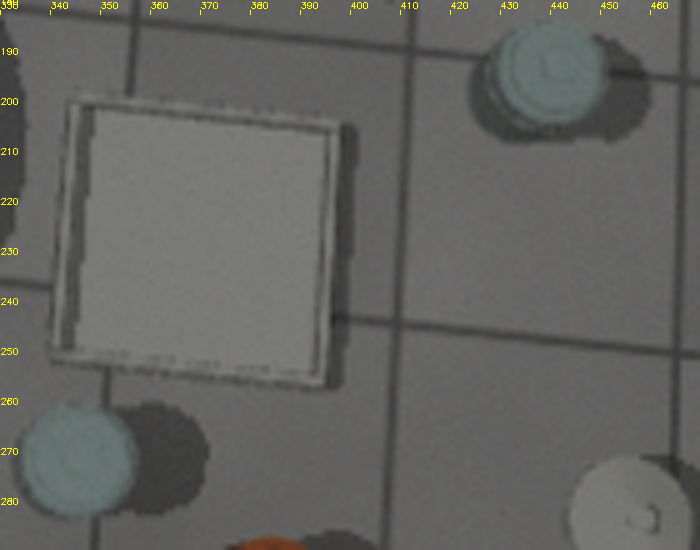

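```bash
python3 - <<'E'
from h import *
np.set_printoptions(precision=1,suppress=True)
a=cap('scene');b=cap('top')
for n,s,t in [('captop',(308,223.5),(255,163.5)),('handle',(337.5,215),(213,187.5)),('knob',(281.5,184),(272.5,268)),('wbA',(228.5,197),(345,272)),('wbB',(154.5,248),(440,194)),('smallcap',(289,178),(250,318))]:
    print(n,*tri(a,s,b,t))
# tray fit: outer edge points
im=b['pixels']
hsv=cv2.cvtColor(im,cv2.COLOR_BGR2HSV)
from scipy.optimize import least_squares
# edge points by eye in top (crop/4+offset)
pts=np.array([(190+55/4,140+230/4),(190+130/4,140+85/4),(190+300/4,140+25/4),(190+430/4,140+68/4),(190+510/4,140+150/4),(190+546/4,140+250/4),(190+535/4,140+340/4),(190+490/4,140+420/4),(190+430/4,140+470/4),(190+75/4,140+360/4),(190+120/4,140+430/4),(190+180/4,140+475/4)])
P=np.array([atz(b,p,28)[:2] for p in pts])
f=lambda v:np.hypot(*(P-v[:2]).T)-v[2]
r=least_squares(f,[450,60,150]);print('tray',r.x,r.fun)
for n,t in [('d1',(344,200)),('d2',(397,204)),('d3',(340,251.5)),('d4',(394,257.5))]: print(n,atz(b,t,16))
E
```

```text
captop [670.8 140.3 116.5] 5.523837866625416
handle [613.4 231.8  89.2] 1.7087469427673168
knob [450.   81.2  84.8] 3.44598631766643
wbA [461.1 -83.6  52.6] 3.0671735565176834
wbB [ 665.6 -289.6   51.5] 0.2525136850189958
smallcap [336.7 118.5  20.5] 1.5099345714149306
tray [600.  116.5 145.6] [ 0.5  3.6  0.7 -3.1 -2.6  1.   1.5  1.6  0.8 -1.8 -1.  -1.2]
d1 [635.3 -70.8  16. ]
d2 [ 639.5 -198.6   16. ]
d3 [510.6 -71.5  16. ]
d4 [ 510.2 -198.9   16. ]
```

```bash
python3 - <<'E'
from h import *
np.set_printoptions(precision=2,suppress=True)
from scipy.optimize import least_squares
a=cap('scene');b=cap('top')
obs=[((72,8,118.5),(308.5,223.5),(255,163.5)),((37,109,85),(338,215.5),(213.2,188.8)),((-158,0,105),(281.5,183.5),(272.7,267.5))]
te=np.array([(190+55/4,140+230/4),(190+130/4,140+85/4),(190+300/4,140+25/4),(190+430/4,140+68/4),(190+510/4,140+150/4),(190+546/4,140+250/4),(190+535/4,140+340/4),(190+490/4,140+420/4)])
P=np.array([atz(b,p,28)[:2] for p in te])
def W(v,p):
    c,s=np.cos(v[2]),np.sin(v[2]); return np.array([v[0]+c*p[0]-s*p[1],v[1]+s*p[0]+c*p[1],p[2]])
def f(v):
    r=[]
    for p,s,t in obs:
        w=W(v,p); r+=list(proj(a,w)[0]-s)+list(proj(b,w)[0]-t)
    r+=list((np.hypot(*(P-v[:2]).T)-150)*.2)
    return np.array(r)
r=least_squares(f,[600,116,.23]); v=r.x
print(v,np.degrees(v[2]));print(r.fun[:12].reshape(-1,4));print(r.fun[12:]/.2)
for p,_,_ in obs: print(W(v,p))
# overlay
for c,n in((a,'s'),(b,'t')):
    S=4; im=cv2.resize(c['pixels'],None,fx=S,fy=S,interpolation=cv2.INTER_CUBIC)
    def pl(pts,col):
        q=(proj(c,[W(v,p) for p in pts])*S+S/2).astype(int); cv2.polylines(im,[q],False,col,1)
    T=np.linspace(0,2*np.pi,80)
    pl([(150*np.cos(t),150*np.sin(t),28) for t in T],(0,255,0))
    pl([(72+30*np.cos(t),8+30*np.sin(t),118.5) for t in T],(0,255,0))
    pl([(37+13*np.cos(t),109+13*np.sin(t),94) for t in T],(0,0,255))
    for z in(86,112): pl([(-158+32*i,9*j,z) for i,j in((1,1),(1,-1),(-1,-1),(-1,1),(1,1))],(0,0,255))
    x0,y0=(180,150) if n=='s' else (190,140)
    cv2.imwrite(f'pics/ov_{n}.png',im[y0*S:(y0+145)*S,x0*S:(x0+180)*S])
E
```

```text
[602.76 117.59   0.24] 13.996612827701046
[[ 1.45 -0.73  0.04 -0.1 ]
 [-0.2   0.28  0.15 -0.29]
 [-1.19 -4.71 -0.34 -0.  ]]
[-5.   -3.41 -6.61 -9.49 -7.62 -2.65 -1.13 -0.35]
[670.68 142.77 118.5 ]
[612.3  232.31  85.  ]
[449.45  79.38 105.  ]
```

View pics/ov_s.png

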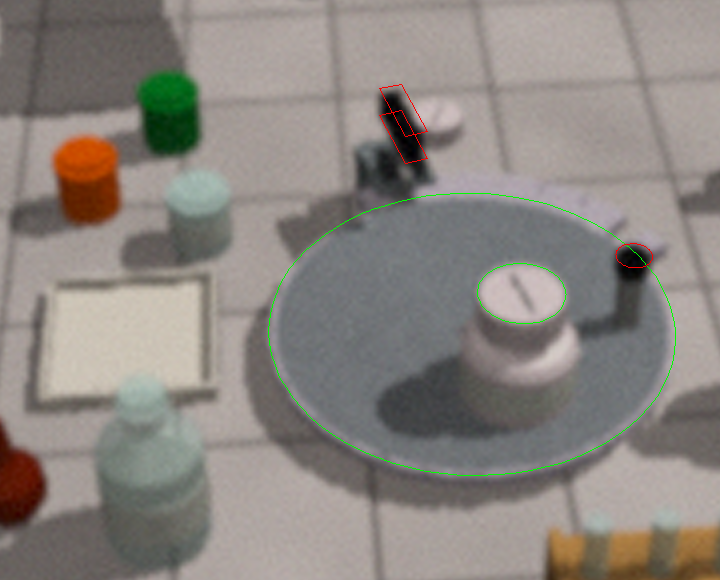

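View pics/ov_t.png

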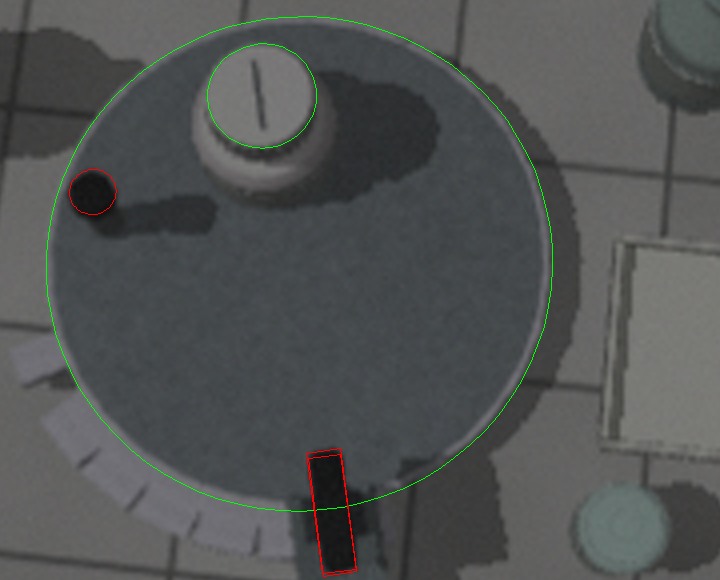

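```bash
cat >> h.py <<'E'
from scipy.spatial.transform import Rotation as Ro
def go(x,y,z,psi):
    "print row for tool-down pose, psi = direction of tool y deg"
    s=st(); R=np.array(s['ee_rot']);p=np.array(s['tcp_pos'])
    c,q=np.cos(np.radians(psi)),np.sin(np.radians(psi))
    T=np.array([[0,c,q],[0,q,-c],[-1,0,0.]])
    d=R.T@(np.array([x,y,z])-p)/10
    r=np.degrees(Ro.from_matrix(R.T@T).as_rotvec())/8
    print('shift',np.round(d,2),'turn',np.round(r,3))
def info():
    s=st(); R=np.array(s['ee_rot'])
    print('t %.2f'%s['t'],'tcp',np.round(s['tcp_pos'],1),'psi %.1f'%np.degrees(np.arctan2(R[1,1],R[0,1])),'tilt %.2f'%np.degrees(np.arccos(-R[2,0])),'F',np.round(s['force'],1),'w %.1f'%s['grip_width'],'q',np.round(s['q'],0))
E
python3 -c "
from h import *
info(); go(300,-220,240,100); go(449.5,79.4,180,194)"
```

```text
t 1.90 tcp [ 129.3 -560.3  245.3] psi 13.0 tilt 0.01 F [ 0.3  0.7 -0.2] w 85.6 q [-83.  22.   5.  73.  -0.  84.]
shift [  0.53  24.29 -29.32] turn [-1.0876e+01  1.0000e-03  1.0000e-03]
shift [  6.53  45.59 -55.13] turn [ 2.2374e+01  0.0000e+00 -1.0000e-03]
```

step_arm(commands=[[0,0.5,27,-31,-10.8,0,0],[0,0.5,27,-31,-10.8,0,0],[0,0.5,27,-31,-10.8,0,0],[0,0.5,27,-31,-10.8,0,0],[0,0.5,27,-31,-10.8,0,0],[0,0.5,27,-31,-10.8,0,0],[0,0.5,27,-31,-10.8,0,0],[0,0.5,27,-31,-10.8,0,0],[0,0.5,27,-31,-10.8,0,0],[0,0.5,27,-31,-10.8,0,0],[0,0.5,27,-31,-10.8,0,0],[0,0.5,27,-31,-10.8,0,0]])

```text
t: 3.1
tcp_pos: [322.7, -197.7, 240.4]
ee_rot: [[0.0, -0.16, 0.987], [-0.0, 0.987, 0.16], [-1.0, -0.0, 0.0]]
force: [-0.4, -0.2, -0.3]
grip_width: 85.6
```

```bash
python3 -c "
from h import *
info(); go(449.5,79.4,170,194)"
```

```text
t 3.10 tcp [ 322.7 -197.7  240.4] psi 99.2 tilt 0.02 F [-0.4 -0.2 -0.3] w 85.6 q [-41.  -1. -24.  67.  -0.  40.]
shift [ 7.04 25.32 16.96] turn [-1.1847e+01 -1.0000e-03  3.0000e-03]
```

step_arm(commands=[[0,7,25.3,17,-11.85,0,0],[0,7,25.3,17,-11.85,0,0],[0,7,25.3,17,-11.85,0,0],[0,7,25.3,17,-11.85,0,0],[0,7,25.3,17,-11.85,0,0],[0,7,25.3,17,-11.85,0,0],[0,7,25.3,17,-11.85,0,0],[0,7,25.3,17,-11.85,0,0],[0,7,25.3,17,-11.85,0,0],[0,7,25.3,17,-11.85,0,0],[0,7,25.3,17,-11.85,0,0],[0,7,25.3,17,-11.85,0,0]])

```text
t: 4.3
tcp_pos: [449.4, 79.2, 170.2]
ee_rot: [[-0.0, -0.97, -0.242], [-0.0, -0.242, 0.97], [-1.0, 0.0, -0.0]]
force: [0.7, 0.1, -0.5]
grip_width: 85.3
```

```bash
python3 - <<'E'
from h import *
info(); go(449.5,79.4,97,194)
a=cap('scene');b=cap('top')
crop(a,230,130,350,220,'s3.png'); crop(b,210,210,330,300,'t3.png')
E
```

```text
t 4.30 tcp [449.4  79.2 170.2] psi -166.0 tilt 0.01 F [ 0.7  0.1 -0.5] w 85.3 q [  2.  10. -22.  58.  -0. -12.]
shift [ 7.32 -0.02  0.02] turn [-0.001 -0.001 -0.001]
```

View pics/s3.png

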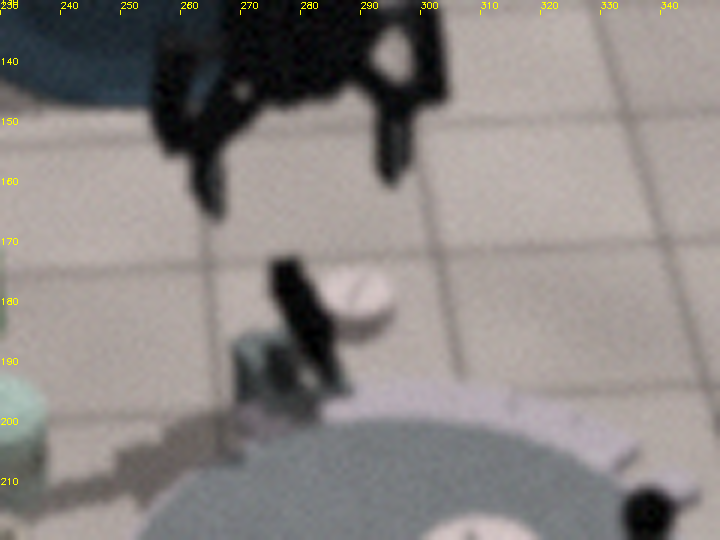

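step_arm(commands=[[0,5,0,0,0,0,0],[0,7.5,0,0,0,0,0],[0,7.5,0,0,0,0,0],[1,7.5,0,0,0,0,0],[1,7.5,0,0,0,0,0],[1,7.5,0,0,0,0,0],[1,7.5,0,0,0,0,0],[1,7.5,0,0,0,0,0],[1,7.5,0,0,0,0,0],[1,7.5,0,0,0,0,0],[1,7.5,0,0,0,0,0],[1,7.5,0,0,0,0,0]], squeeze=50)

```text
t: 5.6
tcp_pos: [450.2, 79.3, 96.3]
ee_rot: [[0.002, -0.969, -0.245], [-0.001, -0.245, 0.969], [-1.0, -0.002, -0.002]]
force: [-0.5, -3.2, 6.3]
grip_width: 17.2
```

```bash
python3 - <<'E'
from h import *
info()
a=cap('scene')
crop(a,230,130,350,220,'s4.png')
E
```

```text
t 5.60 tcp [450.2  79.3  96.3] psi -165.8 tilt 0.16 F [-0.5 -3.2  6.3] w 17.2 q [  2.  14. -29.  46.  -0. -12.]
```

View pics/s4.png

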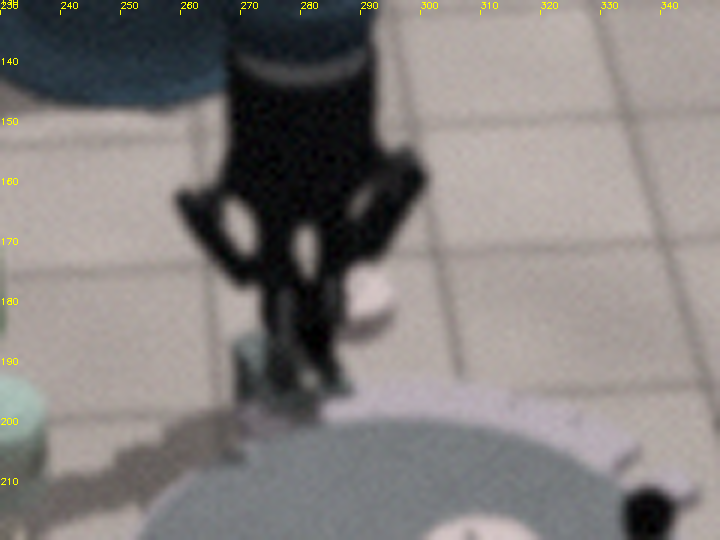

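step_arm(commands=[[1,-1,0,0,0,0,0],[1,-2.1,0,0,0,0,0],[1,-2.1,0,0,0,0,0],[1,-2.1,0,0,0,0,0]], squeeze=60)

```text
t: 6.05
tcp_pos: [449.8, 79.3, 115.8]
ee_rot: [[0.001, -0.97, -0.245], [-0.001, -0.245, 0.97], [-1.0, -0.001, -0.001]]
force: [4.6, -3.1, -10.9]
grip_width: 16.7
```

```bash
python3 -c "
from h import *
info()"
```

```text
t 6.05 tcp [449.8  79.3 115.8] psi -165.8 tilt 0.09 F [  4.6  -3.1 -10.9] w 16.7 q [  2.  13. -27.  49.  -0. -12.]
```

step_arm(commands=[[1,-0.1,0,0,0,0,0],[1,-0.1,0,0,-0.8,0,0],[1,-0.1,0,0,-1.6,0,0],[1,-0.1,0,0,-2.4,0,0],[1,-0.1,0,0,-3.2,0,0],[1,-0.1,0,0,-4.0,0,0]])

```text
t: 6.65
tcp_pos: [449.5, 79.7, 116.3]
ee_rot: [[0.0, -0.689, -0.724], [-0.0, -0.724, 0.689], [-1.0, 0.0, -0.0]]
force: [3.9, -0.6, -10.7]
grip_width: 16.9
```

```bash
python3 -c "
from h import *
info();print(st()['torque'])"
```

```text
t 6.65 tcp [449.5  79.7 116.3] psi -133.6 tilt 0.02 F [  3.9  -0.6 -10.7] w 16.9 q [  2.  13. -27.  50.  -0. -44.]
[-0.29606665 -1.16030728 -0.03554293]
```

Turning freely at about 32°. Continue to about 66°.

step_arm(commands=[[1,0,0,0,-0.8,0,0],[1,0,0,0,-1.6,0,0],[1,0,0,0,-2.4,0,0],[1,0,0,0,-3.2,0,0],[1,0,0,0,-4.0,0,0],[1,0,0,0,-4.2,0,0],[1,0,0,0,-4.2,0,0],[1,0.3,0,0,-4.2,0,0],[1,0.3,0,0,-4.2,0,0]])

```text
t: 7.55
tcp_pos: [449.0, 79.9, 113.8]
ee_rot: [[-0.0, -0.178, -0.984], [0.0, -0.984, 0.178], [-1.0, -0.0, 0.0]]
force: [4.4, -1.1, -10.8]
grip_width: 16.9
```

```bash
python3 -c "
from h import *
info();print(st()['torque'])"
```

```text
t 7.55 tcp [449.   79.9 113.8] psi -100.3 tilt 0.02 F [  4.4  -1.1 -10.8] w 16.9 q [  2.  13. -28.  49.   0. -78.]
[-0.12421535 -0.96080351  0.00195363]
```

step_arm(commands=[[1,0.15,0,0,0,0,0],[1,0.15,0,0,0,0,0],[1,0.15,0,0,0,0,0]])

```text
t: 7.85
tcp_pos: [449.0, 79.9, 113.4]
ee_rot: [[0.0, -0.177, -0.984], [0.0, -0.984, 0.177], [-1.0, -0.0, -0.0]]
force: [-0.1, -1.0, -0.2]
grip_width: 17.4
```

```bash
python3 -c "
from h import *
info()"
```

```text
t 7.85 tcp [449.   79.9 113.4] psi -100.2 tilt 0.02 F [-0.1 -1.  -0.2] w 17.4 q [  2.  13. -28.  49.   0. -78.]
```

Force dropped to zero: the knob rests on the collar. Open, and rise.

step_arm(commands=[[0,0,0,0,0,0,0],[0,0,0,0,0,0,0],[0,0,0,0,0,0,0],[0,0,0,0,0,0,0],[0,-1,0,0,0,0,0],[0,-4,0,0,0,0,0],[0,-8,0,0,0,0,0],[0,-11,0,0,0,0,0],[0,-11,0,0,0,0,0]])

```text
t: 8.75
tcp_pos: [452.2, 80.0, 227.9]
ee_rot: [[0.009, -0.177, -0.984], [0.0, -0.984, 0.177], [-1.0, -0.002, -0.009]]
force: [0.5, 0.3, 0.5]
grip_width: 85.4
```

```bash
python3 - <<'E'
from h import *
info()
a=cap('scene');b=cap('top')
crop(a,230,130,350,220,'s5.png'); crop(b,190,140,340,290,'t5.png')
go(612.3,232.3,200,-130)
E
```

```text
t 8.75 tcp [452.2  80.  227.9] psi -100.2 tilt 0.52 F [0.5 0.3 0.5] w 85.4 q [  2.   8. -16.  65.  -0. -78.]
shift [  2.43 -17.88 -13.28] turn [ 3.724 -0.017  0.008]
```

View pics/s5.png

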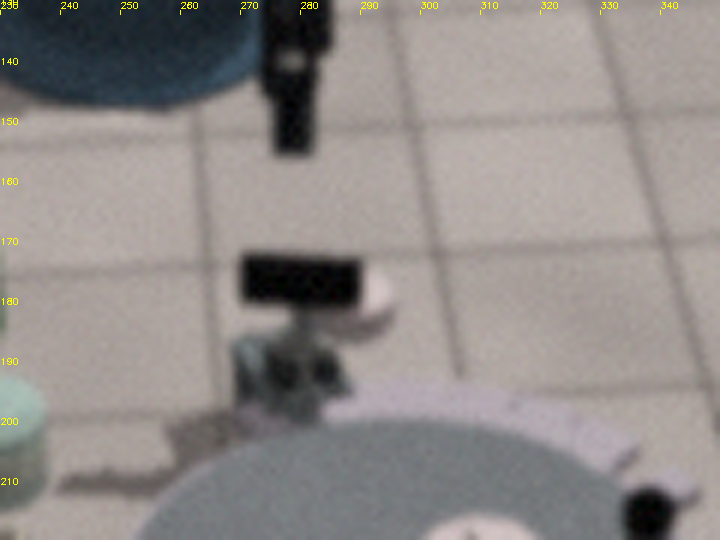

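View pics/t5.png

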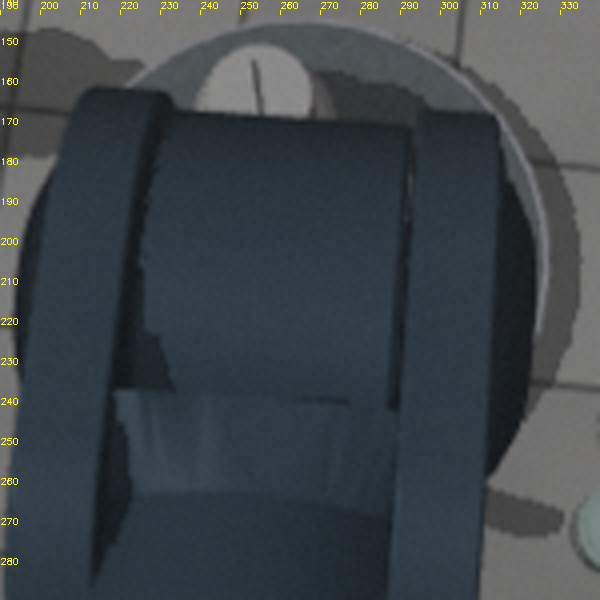

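```bash
python3 - <<'E'
from h import *
np.set_printoptions(precision=0,suppress=True)
a=cap('scene');b=cap('top')
# tops: (scene, top, expected h)
for n,s,t in [('amber',(396,210),(150,142)),('wash',(420,175),(92,194)),('flaskR',(397,157),(92,258)),('flaskL',(216,250),(373,135)),('bulb',(180,258),(405,165)),('cruc',(149,206),(456.9,282.5))]:
    print(n,*tri(a,s,b,t))
crop(a,340,140,450,270,'s6.png')
E
```

```text
amber [682. 370. 158.] 2.0605584229869076
wash [553. 471. 170.] 8.976041293710624
flaskR [423. 449. 147.] 1.85001325603956
flaskL [ 762. -109.  128.] 1.4120402678951962
bulb [ 723. -206.   64.] 11.04541811542205
cruc [ 465. -338.   39.] 5.683549145432415
```

View pics/s6.png

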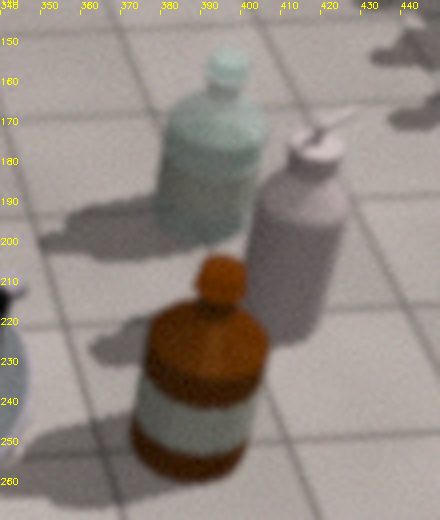

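```bash
python3 -c "
from h import *
info();go(612.3,232.3,160,-166)"
```

```text
t 8.95 tcp [448.4  79.8 222. ] psi -100.2 tilt 0.09 F [-1.6  0.2 -1.1] w 85.5 q [  2.   8. -16.  65.  -0. -78.]
shift [  6.17 -17.92 -13.44] turn [ 8.224e+00  8.000e-03 -9.000e-03]
```

step_arm(commands=[[0,1,-4.5,-3.4,1,0,0],[0,3,-9,-6.7,2,0,0],[0,5,-13,-10,3,0,0],[0,6.2,-17.9,-13.4,4,0,0],[0,6.2,-17.9,-13.4,5,0,0],[0,6.2,-17.9,-13.4,6,0,0],[0,6.2,-17.9,-13.4,7,0,0],[0,6.2,-17.9,-13.4,8,0,0],[0,6.2,-17.9,-13.4,8.2,0,0],[0,6.2,-17.9,-13.4,8.2,0,0]])

```text
t: 9.95
tcp_pos: [611.9, 232.0, 159.4]
ee_rot: [[-0.002, -0.969, -0.247], [-0.001, -0.247, 0.969], [-1.0, 0.003, -0.0]]
force: [0.4, -0.6, -0.2]
grip_width: 85.3
```

```bash
python3 - <<'E'
from h import *
info(); go(612.3,232.3,82,-166)
a=cap('scene');b=cap('top')
crop(a,260,130,400,250,'s7.png')
E
```

```text
t 9.95 tcp [611.9 232.  159.4] psi -165.7 tilt 0.14 F [ 0.4 -0.6 -0.2] w 85.3 q [15. 33. 10. 67. -0.  1.]
shift [ 7.74 -0.07  0.02] turn [ 0.039 -0.001 -0.018]
```

View pics/s7.png

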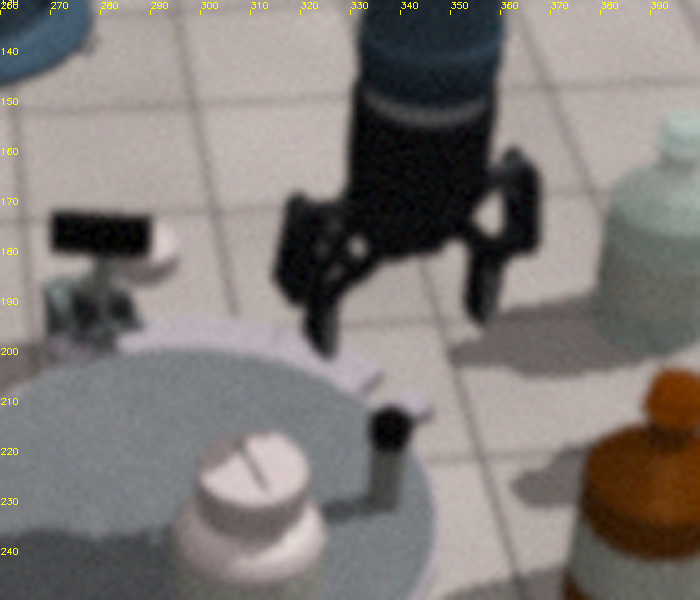

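step_arm(commands=[[0,4,0,0,0,0,0],[0,7.6,0,0,0,0,0],[0,7.6,0,0,0,0,0],[0.5,7.6,0,0,0,0,0],[1,7.6,0,0,0,0,0],[1,7.6,0,0,0,0,0],[1,7.6,0,0,0,0,0],[1,7.6,0,0,0,0,0],[1,7.6,0,0,0,0,0],[1,7.6,0,0,0,0,0],[1,7.6,0,0,0,0,0]], squeeze=30)

```text
t: 11.15
tcp_pos: [614.0, 234.0, 87.0]
ee_rot: [[0.003, -0.969, -0.246], [0.004, -0.246, 0.969], [-1.0, -0.004, 0.003]]
force: [-0.2, 3.5, 5.9]
grip_width: 25.1
```

```bash
cat >> h.py <<'E'
def arc(C,dth,n):
    "rows to rotate the tool rigidly about vertical axis at C by dth rad in n rows"
    s=st(); R=np.array(s['ee_rot']);p=np.array(s['tcp_pos'])
    for i in range(1,n+1):
        a=dth*i/n; M=Ro.from_rotvec([0,0,a]).as_matrix()
        c=np.array([C[0],C[1],p[2]]); d=R.T@(c+M@(p-c)-p)/10
        print([1]+[float(x) for x in np.round(d,2)]+[round(-np.degrees(a)/8,2),0,0])
E
python3 - <<'E'
from h import *
info(); p=st()['tcp_pos']; C=(601.5,116.5)
print(np.hypot(p[0]-C[0],p[1]-C[1]))
arc(C,0.6,10)
E
```

```text
t 11.15 tcp [614. 234.  87.] psi -165.8 tilt 0.29 F [-0.2  3.5  5.9] w 25.1 q [15. 35.  3. 57.  0.  1.]
118.19007626091184
[1, -0.0, 0.67, 0.23, np.float64(-0.43), 0, 0]
[1, -0.0, 1.36, 0.41, np.float64(-0.86), 0, 0]
[1, -0.01, 2.05, 0.56, np.float64(-1.29), 0, 0]
[1, -0.01, 2.75, 0.66, np.float64(-1.72), 0, 0]
[1, -0.01, 3.46, 0.72, np.float64(-2.15), 0, 0]
[1, -0.02, 4.17, 0.73, np.float64(-2.58), 0, 0]
[1, -0.02, 4.88, 0.71, np.float64(-3.01), 0, 0]
[1, -0.02, 5.58, 0.64, np.float64(-3.44), 0, 0]
[1, -0.03, 6.28, 0.53, np.float64(-3.87), 0, 0]
[1, -0.03, 6.98, 0.38, np.float64(-4.3), 0, 0]
```

```bash
python3 - <<'E'
from h import *
arc((602.5,118.3),0.6,6)
E
```

```text
[1, -0.0, 1.11, 0.34, np.float64(-0.72), 0, 0]
[1, -0.01, 2.25, 0.57, np.float64(-1.43), 0, 0]
[1, -0.01, 3.41, 0.68, np.float64(-2.15), 0, 0]
[1, -0.02, 4.57, 0.68, np.float64(-2.86), 0, 0]
[1, -0.02, 5.73, 0.56, np.float64(-3.58), 0, 0]
[1, -0.03, 6.87, 0.33, np.float64(-4.3), 0, 0]
```

step_arm(commands=[[1,0,1.1,0.33,-0.7,0,0],[1,0,2.25,0.55,-1.4,0,0],[1,0,3.4,0.67,-2.1,0,0],[1,0,4.55,0.67,-2.85,0,0],[1,0,5.7,0.55,-3.55,0,0],[1,0,6.85,0.33,-4.3,0,0],[1,0,6.85,0.33,-4.3,0,0]])

```text
t: 11.85
tcp_pos: [545.2, 219.8, 87.0]
ee_rot: [[0.002, -0.659, -0.752], [0.003, -0.752, 0.659], [-1.0, -0.003, 0.001]]
force: [-2.1, 3.2, 7.1]
grip_width: 24.7
```

```bash
python3 - <<'E'
from h import *
info(); 
b=cap('scene','s8.png'); p=st()['tcp_pos']; C=(602.5,118.3)
print(np.hypot(p[0]-C[0],p[1]-C[1]),np.degrees(np.arctan2(p[1]-C[1],p[0]-C[0])))
arc(C,0.58,6)
E
```

```text
t 11.85 tcp [545.2 219.8  87. ] psi -131.2 tilt 0.19 F [-2.1  3.2  7.1] w 24.7 q [ 16.  28.  -9.  52.   0. -33.]
116.53313913650472 119.22141339563734
[1, -0.0, 1.08, 0.32, np.float64(-0.69), 0, 0]
[1, -0.01, 2.18, 0.54, np.float64(-1.38), 0, 0]
[1, -0.01, 3.3, 0.65, np.float64(-2.08), 0, 0]
[1, -0.02, 4.43, 0.65, np.float64(-2.77), 0, 0]
[1, -0.02, 5.55, 0.55, np.float64(-3.46), 0, 0]
[1, -0.02, 6.66, 0.33, np.float64(-4.15), 0, 0]
```

View pics/s8.png

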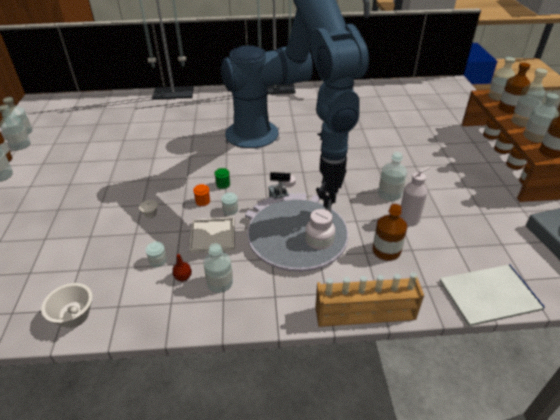

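step_arm(commands=[[1,0,1.1,0.32,-0.7,0,0],[1,0,2.2,0.54,-1.4,0,0],[1,0,3.3,0.65,-2.1,0,0],[1,0,4.4,0.65,-2.75,0,0],[1,0,5.55,0.55,-3.45,0,0],[1,0,6.65,0.33,-4.15,0,0],[1,0,6.65,0.33,-4.15,0,0]])

```text
t: 12.6
tcp_pos: [498.7, 171.4, 86.9]
ee_rot: [[0.001, -0.14, -0.99], [0.002, -0.99, 0.14], [-1.0, -0.003, -0.001]]
force: [-4.6, 3.4, 10.6]
grip_width: 24.8
```

```bash
python3 - <<'E'
from h import *
info(); 
p=st()['tcp_pos']; C=(602.5,118.3)
print(np.hypot(p[0]-C[0],p[1]-C[1]),np.degrees(np.arctan2(p[1]-C[1],p[0]-C[0])))
arc(C,0.10,4)
E
```

```text
t 12.60 tcp [498.7 171.4  86.9] psi -98.1 tilt 0.16 F [-4.6  3.4 10.6] w 24.8 q [ 12.  22. -19.  48.   0. -70.]
116.56290803037888 152.88503394844247
[1, -0.0, 0.28, 0.09, np.float64(-0.18), 0, 0]
[1, -0.0, 0.56, 0.18, np.float64(-0.36), 0, 0]
[1, -0.0, 0.84, 0.25, np.float64(-0.54), 0, 0]
[1, -0.0, 1.12, 0.33, np.float64(-0.72), 0, 0]
```

step_arm(commands=[[1,0,0.28,0.09,-0.18,0,0],[1,0,0.56,0.18,-0.36,0,0],[1,0,0.84,0.25,-0.54,0,0],[1,0,0.84,0.25,-0.54,0,0]])

```text
t: 13.0
tcp_pos: [496.0, 165.9, 86.9]
ee_rot: [[0.002, -0.066, -0.998], [0.007, -0.998, 0.066], [-1.0, -0.008, -0.002]]
force: [-3.7, 9.3, 10.5]
grip_width: 25.0
```

```bash
cat >>h.py <<'E'
def ta():
    p=st()['tcp_pos']; C=(602.5,118.3)
    print(np.hypot(p[0]-C[0],p[1]-C[1]),np.degrees(np.arctan2(p[1]-C[1],p[0]-C[0])))
E
python3 - <<'E'
from h import *
info(); ta()
E
```

```text
t 13.00 tcp [496.  165.9  86.9] psi -93.8 tilt 0.44 F [-3.7  9.3 10.5] w 25.0 q [ 11.  22. -20.  48.   0. -75.]
116.63786920932856 155.89213046061224
```

step_arm(commands=[[1,0,0.3,0.05,0,0,0],[1,0,0.3,0.05,0,0,0]])

```text
t: 13.2
tcp_pos: [496.0, 165.8, 87.0]
ee_rot: [[0.003, -0.065, -0.998], [0.014, -0.998, 0.065], [-1.0, -0.014, -0.002]]
force: [-1.8, 17.8, 6.3]
grip_width: 24.6
```

```bash
python3 - <<'E'
from h import *
info(); ta()
E
```

```text
t 13.20 tcp [496.  165.8  87. ] psi -93.7 tilt 0.83 F [-1.8 17.8  6.3] w 24.6 q [ 11.  21. -20.  48.   1. -75.]
116.5891885704366 155.96090100975965
```

step_arm(commands=[[1,0,-0.4,-0.05,0.1,0,0],[1,0,-0.8,-0.1,0.3,0,0],[1,0,-0.8,-0.1,0.3,0,0]])

```text
t: 13.5
tcp_pos: [497.6, 169.3, 86.9]
ee_rot: [[0.003, -0.108, -0.994], [0.002, -0.994, 0.108], [-1.0, -0.002, -0.003]]
force: [-0.8, 2.5, 10.9]
grip_width: 24.9
```

```bash
python3 - <<'E'
from h import *
info(); ta()
E
```

```text
t 13.50 tcp [497.6 169.3  86.9] psi -96.2 tilt 0.23 F [-0.8  2.5 10.9] w 24.9 q [ 12.  22. -20.  48.   0. -72.]
116.64156725679616 154.08652322586025
```

step_arm(commands=[[1,0,-0.2,-0.05,0.1,0,0],[1,0,-0.2,-0.05,0.1,0,0]])

```text
t: 13.7
tcp_pos: [498.3, 170.7, 86.9]
ee_rot: [[0.003, -0.123, -0.992], [0.001, -0.992, 0.123], [-1.0, -0.002, -0.003]]
force: [-1.9, 1.9, 9.6]
grip_width: 25.1
```

```bash
python3 - <<'E'
from h import *
info(); ta()
E
```

```text
t 13.70 tcp [498.3 170.7  86.9] psi -97.0 tilt 0.21 F [-1.9  1.9  9.6] w 25.1 q [ 12.  22. -20.  48.   0. -71.]
116.65270191802836 153.30995703542354
```

step_arm(commands=[[1,-0.3,-0.05,-0.02,0,0,0],[1,-0.3,-0.05,-0.02,0,0,0]])

```text
t: 13.9
tcp_pos: [497.9, 170.1, 87.1]
ee_rot: [[0.001, -0.123, -0.992], [-0.001, -0.992, 0.123], [-1.0, 0.001, -0.001]]
force: [5.2, -0.5, -9.4]
grip_width: 24.9
```

```bash
python3 - <<'E'
from h import *
info(); ta()
E
```

```text
t 13.90 tcp [497.9 170.1  87.1] psi -97.0 tilt 0.09 F [ 5.2 -0.5 -9.4] w 24.9 q [ 12.  22. -19.  48.  -0. -71.]
116.68043326046043 153.65226261396987
```

step_arm(commands=[[0,0,0,0,0,0,0],[0,0,0,0,0,0,0],[0,0,0,0,0,0,0],[0,0,0,0,0,0,0],[0,0,0,0,0,0,0],[0,-3,0,0,0,0,0],[0,-7,0,0,0,0,0],[0,-9,0,0,0,0,0],[0,-9,0,0,0,0,0]])

```text
t: 14.8
tcp_pos: [499.7, 170.9, 181.4]
ee_rot: [[0.007, -0.123, -0.992], [0.001, -0.992, 0.123], [-1.0, -0.002, -0.007]]
force: [1.0, -0.1, -0.3]
grip_width: 85.7
```

```bash
python3 - <<'E'
from h import *
info(); go(449.2,79.8,180,-100.2)
E
```

```text
t 14.80 tcp [499.7 170.9 181.4] psi -97.1 tilt 0.41 F [ 1.  -0.1 -0.3] w 85.7 q [ 12.  17. -11.  61.  -0. -71.]
shift [0.09 9.66 3.89] turn [ 0.389 -0.048  0.017]
```

step_arm(commands=[[0,0,4.8,2,0.4,0,0],[0,0,9.65,3.9,0.4,0,0],[0,0,9.65,3.9,0.4,0,0],[0,0,9.65,3.9,0.4,0,0],[0,0,9.65,3.9,0.4,0,0]])

```text
t: 15.3
tcp_pos: [447.0, 79.8, 177.5]
ee_rot: [[0.0, -0.178, -0.984], [0.0, -0.984, 0.178], [-1.0, -0.0, -0.0]]
force: [-0.1, 0.5, 0.1]
grip_width: 85.4
```

```bash
python3 - <<'E'
from h import *
info(); go(449.2,79.8,113.4,-100.2)
b=cap('scene');crop(b,230,130,370,240,'s9.png')
E
```

```text
t 15.30 tcp [447.   79.8 177.5] psi -100.3 tilt 0.03 F [-0.1  0.5  0.1] w 85.4 q [  2.  10. -22.  59.   0. -78.]
shift [ 6.41 -0.04 -0.22] turn [-0.01  -0.001  0.003]
```

View pics/s9.png

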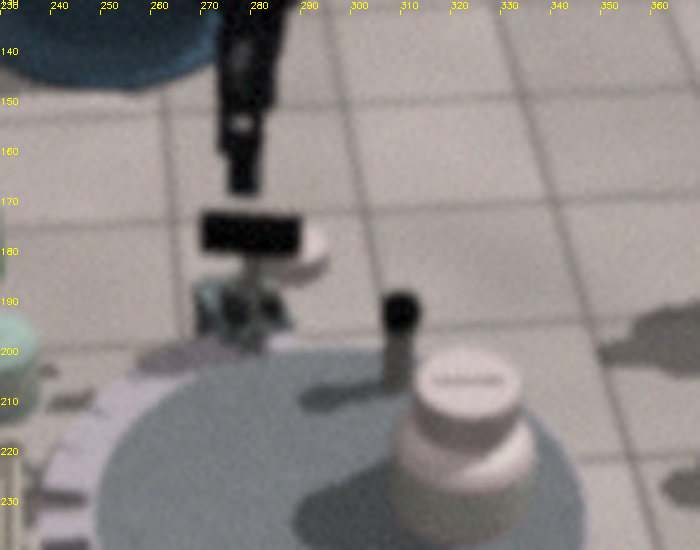

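step_arm(commands=[[0,4,0,-0.2,0,0,0],[0,6.4,0,-0.2,0,0,0],[0,6.4,0,-0.2,0,0,0],[1,6.4,0,-0.2,0,0,0],[1,6.4,0,-0.2,0,0,0],[1,6.4,0,-0.2,0,0,0],[1,6.4,0,-0.2,0,0,0],[1,6.4,0,-0.2,0,0,0],[1,6.4,0,-0.2,0,0,0],[1,6.4,0,-0.2,0,0,0],[1,6.4,0,-0.2,0,0,0]], squeeze=60)

```text
t: 16.45
tcp_pos: [449.4, 79.1, 114.8]
ee_rot: [[0.002, -0.179, -0.984], [0.0, -0.984, 0.179], [-1.0, -0.001, -0.002]]
force: [-0.2, -0.4, 6.2]
grip_width: 17.2
```

step_arm(commands=[[1,-0.3,0,0,0,0,0],[1,-0.3,0,0,0,0,0]])

```text
t: 16.65
tcp_pos: [448.9, 79.0, 116.3]
ee_rot: [[0.0, -0.179, -0.984], [0.0, -0.984, 0.179], [-1.0, -0.0, -0.0]]
force: [5.1, 0.8, -9.8]
grip_width: 16.8
```

```bash
python3 - <<'E'
from h import *
info()
E
```

```text
t 16.65 tcp [448.9  79.  116.3] psi -100.3 tilt 0.03 F [ 5.1  0.8 -9.8] w 16.8 q [  2.  13. -27.  49.   0. -78.]
```

step_arm(commands=[[1,-0.1,0,0,0.8,0,0],[1,-0.1,0,0,1.6,0,0],[1,-0.1,0,0,2.4,0,0],[1,-0.1,0,0,3.2,0,0],[1,-0.1,0,0,4.0,0,0],[1,-0.1,0,0,4.8,0,0],[1,-0.1,0,0,5.6,0,0],[1,-0.1,0,0,6.4,0,0],[1,-0.1,0,0,7.2,0,0],[1,-0.1,0,0,8.0,0,0],[1,-0.1,0,0,8.2,0,0],[1,-0.1,0,0,8.2,0,0]])

```text
t: 17.85
tcp_pos: [449.1, 78.8, 117.1]
ee_rot: [[0.001, -0.97, -0.244], [-0.001, -0.244, 0.97], [-1.0, -0.0, -0.001]]
force: [5.6, 0.2, -10.8]
grip_width: 17.1
```

```bash
python3 - <<'E'
from h import *
info()
E
```

```text
t 17.85 tcp [449.1  78.8 117.1] psi -165.9 tilt 0.05 F [  5.6   0.2 -10.8] w 17.1 q [  2.  13. -27.  50.  -0. -12.]
```

Back at the locked direction. Lower slowly and watch where it lands.

step_arm(commands=[[1,0.4,0,0,0,0,0],[1,0.8,0,0,0,0,0],[1,1.2,0,0,0,0,0],[1,1.2,0,0,0,0,0]])

```text
t: 18.25
tcp_pos: [449.1, 78.8, 105.1]
ee_rot: [[0.001, -0.97, -0.244], [-0.001, -0.244, 0.97], [-1.0, -0.001, -0.001]]
force: [5.1, -0.8, -8.8]
grip_width: 17.0
```

```bash
python3 - <<'E'
from h import *
info()
E
```

```text
t 18.25 tcp [449.1  78.8 105.1] psi -165.9 tilt 0.06 F [ 5.1 -0.8 -8.8] w 17.0 q [  2.  14. -28.  48.  -0. -12.]
```

step_arm(commands=[[1,0.4,0,0,0,0,0],[1,0.8,0,0,0,0,0],[1,1.0,0,0,0,0,0],[1,1.0,0,0,0,0,0]])

```text
t: 18.65
tcp_pos: [449.5, 78.9, 97.7]
ee_rot: [[0.003, -0.97, -0.244], [-0.001, -0.244, 0.97], [-1.0, -0.002, -0.001]]
force: [-0.9, -1.1, 10.6]
grip_width: 16.7
```

```bash
python3 - <<'E'
from h import *
info()
E
```

```text
t 18.65 tcp [449.5  78.9  97.7] psi -165.9 tilt 0.15 F [-0.9 -1.1 10.6] w 16.7 q [  2.  14. -29.  47.  -0. -12.]
```

step_arm(commands=[[0,-0.2,0,0,0,0,0],[0,-0.2,0,0,0,0,0],[0,-0.2,0,0,0,0,0],[0,-0.2,0,0,0,0,0],[0,-0.2,0,0,0,0,0],[0,-3,0,0,0,0,0],[0,-7,0,0,0,0,0],[0,-11,0,0,0,0,0],[0,-13,0,0,0,0,0],[0,-13,0,0,0,0,0]])

```text
t: 19.65
tcp_pos: [450.8, 79.2, 229.0]
ee_rot: [[0.006, -0.97, -0.244], [0.0, -0.244, 0.97], [-1.0, -0.006, -0.001]]
force: [-0.2, -0.4, -0.2]
grip_width: 85.1
```

```bash
python3 - <<'E'
from h import *
info()
a=cap('scene','s10.png');crop(a,230,130,370,240,'s10c.png');b=cap('top','t10.png')
E
```

```text
t 19.65 tcp [450.8  79.2 229. ] psi -165.9 tilt 0.37 F [-0.2 -0.4 -0.2] w 85.1 q [  2.   8. -16.  66.  -0. -12.]
```

View pics/s10c.png

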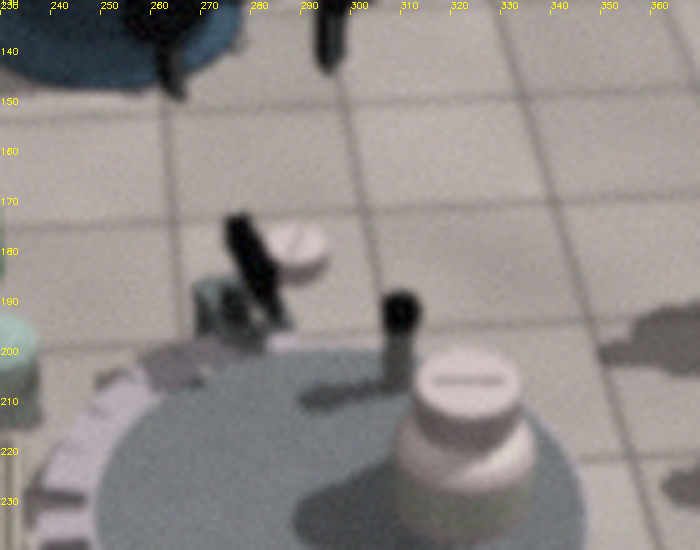

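View pics/t10.png

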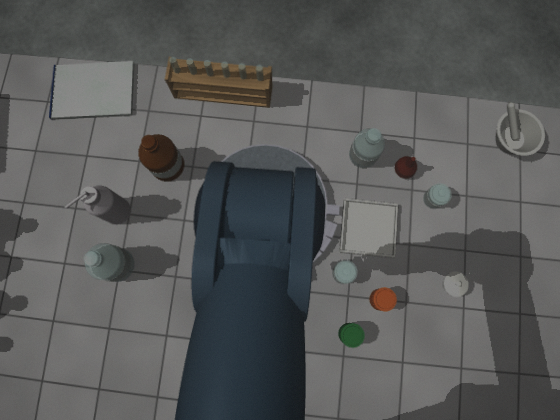

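```bash
python3 - <<'E'
from h import *
a=cap('scene')
print(proj(a,[[603.8,190.7,118.5]]),atz(a,(323.5,206.7),118.5)); print(atz(a,(309.7,192.5),85))
go(604,190.5,180,-166)
E
```

```text
[[323.6982033 205.8271522]] [607.50782087 189.56732213 118.5       ]
[499.83840528 165.43373643  85.        ]
shift [  4.44 -17.87   7.  ] turn [ 0.014  0.002 -0.012]
```

step_arm(commands=[[0,1,-4.5,1.7,0,0,0],[0,2,-9,3.5,0,0,0],[0,3,-13.5,5.2,0,0,0],[0,4.4,-17.9,7,0,0,0],[0,4.4,-17.9,7,0,0,0],[0,4.4,-17.9,7,0,0,0],[0,4.4,-17.9,7,0,0,0]])

```text
t: 20.5
tcp_pos: [603.7, 190.0, 181.1]
ee_rot: [[-0.002, -0.97, -0.244], [-0.001, -0.244, 0.97], [-1.0, 0.002, -0.0]]
force: [0.2, -0.1, 0.2]
grip_width: 85.4
```

```bash
python3 - <<'E'
from h import *
info(); go(604.5,190.5,107,-166)
a=cap('scene');crop(a,260,130,400,250,'s11.png')
E
```

```text
t 20.50 tcp [603.7 190.  181.1] psi -165.9 tilt 0.13 F [ 0.2 -0.1  0.2] w 85.4 q [12. 30.  8. 68. -0. -2.]
shift [ 7.41 -0.11  0.03] turn [ 0.012 -0.001 -0.017]
```

View pics/s11.png

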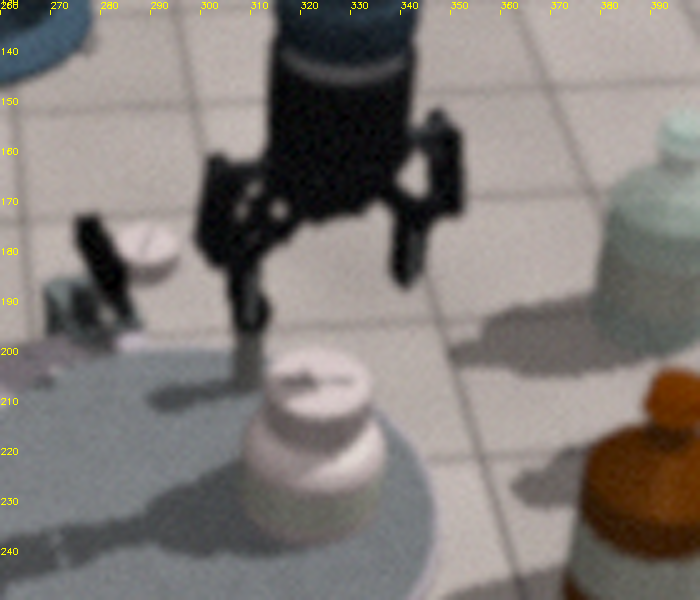

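step_arm(commands=[[0,4,-0.1,0,0,0,0],[0,7.4,-0.1,0,0,0,0],[0,7.4,-0.1,0,0,0,0],[0.3,7.4,-0.1,0,0,0,0],[1,7.4,-0.1,0,0,0,0],[1,7.4,-0.1,0,0,0,0],[1,7.4,-0.1,0,0,0,0],[1,7.4,-0.1,0,0,0,0]], squeeze=70)

```text
t: 21.35
tcp_pos: [607.5, 191.2, 111.5]
ee_rot: [[0.005, -0.97, -0.244], [0.001, -0.244, 0.97], [-1.0, -0.005, -0.0]]
force: [-3.5, -0.8, 6.5]
grip_width: 58.0
```

```bash
python3 - <<'E'
from h import *
info()
a=cap('scene');crop(a,260,130,400,250,'s12.png')
E
```

```text
t 21.35 tcp [607.5 191.2 111.5] psi -165.9 tilt 0.27 F [-3.5 -0.8  6.5] w 58.0 q [12. 32.  1. 59.  0. -2.]
```

View pics/s12.png

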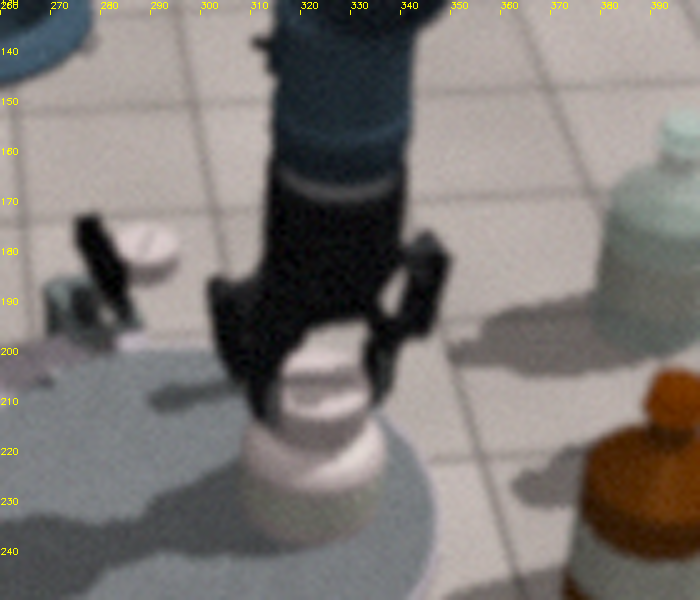

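step_arm(commands=[[1,0.5,0,0,0,0,0],[1,0.8,0,0,0,0,0],[1,0.8,0,0,0,0,0]])

```text
t: 21.7
tcp_pos: [609.3, 191.4, 105.7]
ee_rot: [[0.009, -0.97, -0.244], [0.002, -0.244, 0.97], [-1.0, -0.009, -0.001]]
force: [-2.9, -1.0, 12.4]
grip_width: 58.1
```

```bash
python3 - <<'E'
from h import *
info()
E
```

```text
t 21.70 tcp [609.3 191.4 105.7] psi -165.9 tilt 0.53 F [-2.9 -1.  12.4] w 58.1 q [12. 32.  1. 58. -0. -2.]
```

step_arm(commands=[[1,0.1,0.2,0,-0.7,0,0],[1,0.1,0.2,0.05,-1.4,0,0],[1,0.1,0.2,0.1,-2.1,0,0],[1,0.1,0.2,0.1,-2.8,0,0]])

```text
t: 22.1
tcp_pos: [608.9, 193.1, 105.6]
ee_rot: [[0.013, -0.801, -0.598], [0.004, -0.598, 0.801], [-1.0, -0.013, -0.004]]
force: [-0.3, 3.2, 13.7]
grip_width: 58.5
```

```bash
python3 - <<'E'
from h import *
info();print(st()['torque'])
E
```

```text
t 22.10 tcp [608.9 193.1 105.6] psi -143.2 tilt 0.77 F [-0.3  3.2 13.7] w 58.5 q [ 12.  32.   0.  57.   0. -25.]
[ 0.5844809   0.1814689  -0.05970039]
```

step_arm(commands=[[1,0,0,0,-0.7,0,0],[1,0,0,0,-1.4,0,0],[1,0,0,0,-2.1,0,0],[1,0,0,0,-2.8,0,0],[1,0,0,0,-3.5,0,0],[1,0,0,0,-4.2,0,0],[1,0,0,0,-5.0,0,0],[1,0,0,0,-5.0,0,0]])

```text
t: 22.9
tcp_pos: [607.0, 196.3, 105.6]
ee_rot: [[0.009, -0.229, -0.973], [0.01, -0.973, 0.229], [-1.0, -0.012, -0.007]]
force: [-4.3, 10.4, 16.9]
grip_width: 58.2
```

```bash
python3 - <<'E'
from h import *
info();print(st()['torque'])
a=cap('scene');crop(a,260,130,400,250,'s13.png')
E
```

```text
t 22.90 tcp [607.  196.3 105.6] psi -103.2 tilt 0.81 F [-4.3 10.4 16.9] w 58.2 q [ 12.  32.   0.  58.   0. -65.]
[ 1.83906128  1.1538458  -0.00255974]
```

View pics/s13.png

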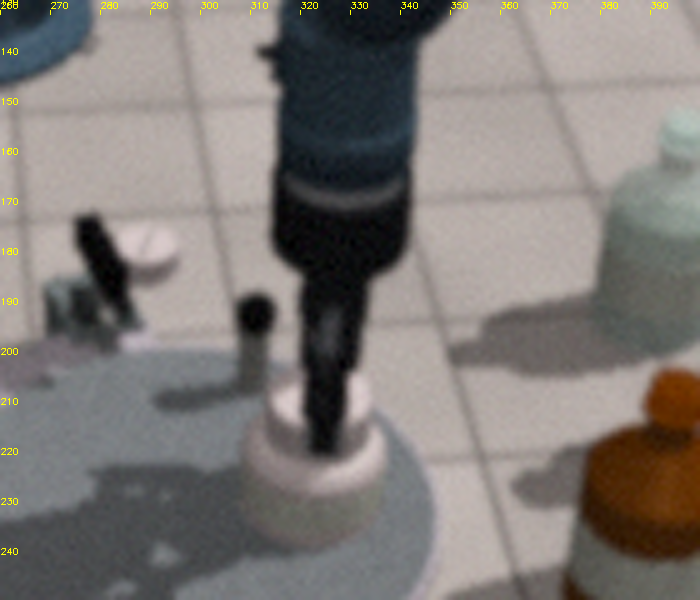

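step_arm(commands=[[1,0,0.3,0,-0.7,0,0],[1,0,0.4,0,-0.7,0,0],[1,-0.5,0.3,0,-0.7,0,0],[1,-1.0,0.2,0,-0.7,0,0],[1,-1.5,0.2,0,-0.7,0,0],[1,-1.5,0.2,0,-0.7,0,0]])

```text
t: 23.55
tcp_pos: [603.9, 193.0, 116.9]
ee_rot: [[0.003, -0.135, -0.991], [0.007, -0.991, 0.135], [-1.0, -0.008, -0.002]]
force: [-2.9, 8.0, 2.7]
grip_width: 58.4
```

```bash
python3 - <<'E'
from h import *
info();print(st()['torque'])
E
```

```text
t 23.55 tcp [603.9 193.  116.9] psi -97.7 tilt 0.45 F [-2.9  8.   2.7] w 58.4 q [ 12.  32.   1.  59.   0. -70.]
[ 1.71720832  0.7521535  -0.01988637]
```

step_arm(commands=[[1,-1,0,0,0,0,0],[1,-2,0,0,0,0,0],[1,-3,0,0,0,0,0],[1,-3,0,0,0,0,0]])

```text
t: 23.95
tcp_pos: [605.4, 189.4, 147.0]
ee_rot: [[0.005, -0.138, -0.99], [0.0, -0.99, 0.138], [-1.0, -0.001, -0.005]]
force: [0.9, -0.5, 0.2]
grip_width: 58.2
```

```bash
python3 - <<'E'
from h import *
info();print(st()['torque'])
a=cap('scene');crop(a,260,130,400,250,'s14.png')
E
```

```text
t 23.95 tcp [605.4 189.4 147. ] psi -97.9 tilt 0.32 F [ 0.9 -0.5  0.2] w 58.2 q [ 12.  31.   4.  63.  -0. -70.]
[-0.00401827 -0.07689417 -0.02527597]
```

View pics/s14.png

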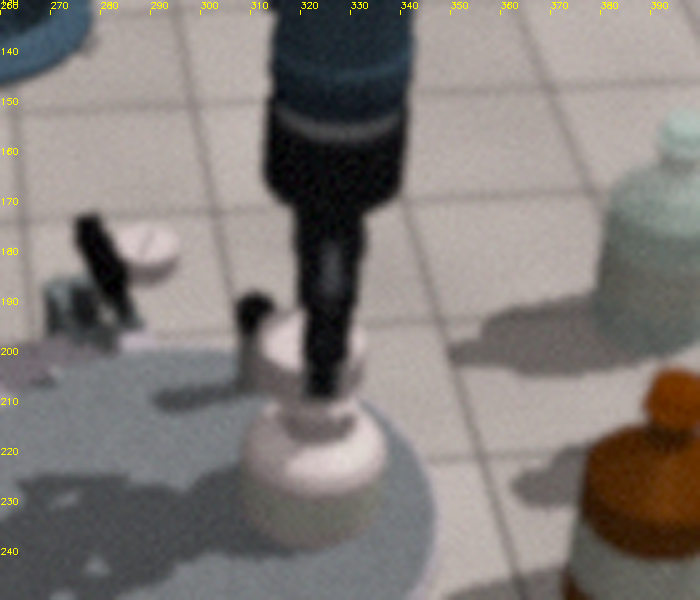

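```bash
python3 - <<'E'
from h import *
a=cap('scene')
for uv in [(193.5,219.5),(232.5,217.5),(190,249),(233,249)]: print(atz(a,uv,16))
go(574,-135,200,-97.9)
E
```

```text
[ 516.54096013 -195.78239975   16.        ]
[517.4094622  -75.28518178  16.        ]
[ 642.84588218 -197.51978324   16.        ]
[652.98397505 -73.72539482  16.        ]
shift [-5.53 32.52 -1.49] turn [-0.001 -0.014  0.002]
```

step_arm(commands=[[1,-4,0,0,0,0,0],[1,-5.5,4,0,0,0,0],[1,-5.5,8,-0.5,0,0,0],[1,-5.5,12,-0.5,0,0,0],[1,-5.5,16,-1,0,0,0],[1,-5.5,20,-1,0,0,0],[1,-5.5,24,-1.5,0,0,0],[1,-5.5,28,-1.5,0,0,0],[1,-5.5,32.5,-1.5,0,0,0],[1,-5.5,32.5,-1.5,0,0,0],[1,-5.5,32.5,-1.5,0,0,0]])

```text
t: 25.15
tcp_pos: [573.1, -135.6, 198.3]
ee_rot: [[-0.001, -0.14, -0.99], [0.001, -0.99, 0.14], [-1.0, -0.001, 0.001]]
force: [0.2, 1.0, -0.0]
grip_width: 58.2
```

```bash
python3 - <<'E'
from h import *
info();go(576,-135,40,-97.9)
a=cap('scene','s15.png');b=cap('top','t15.png')
E
```

```text
t 25.15 tcp [ 573.1 -135.6  198.3] psi -98.0 tilt 0.07 F [ 0.2  1.  -0. ] w 58.2 q [ -19.   24.    2.   67.    0. -101.]
shift [15.83 -0.09 -0.3 ] turn [-0.017  0.007  0.004]
```

View pics/s15.png

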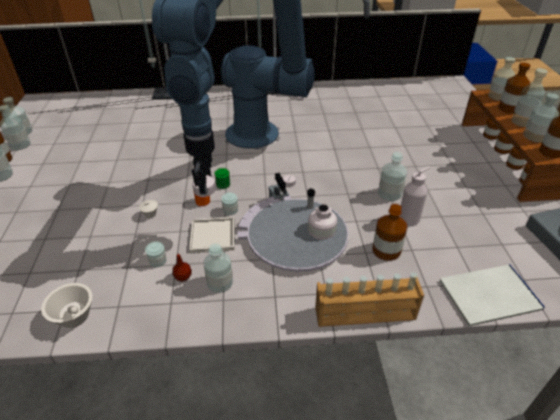

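View pics/t15.png

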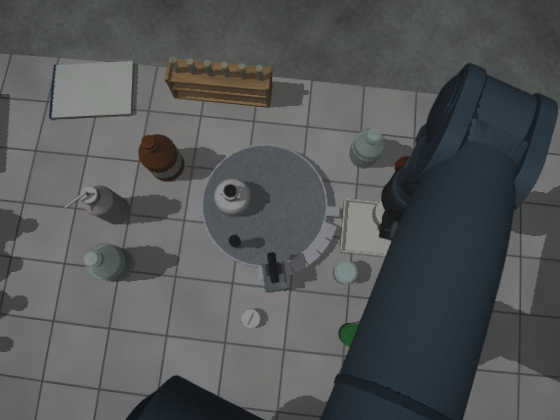

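step_arm(commands=[[1,4,0,-0.1,0,0,0],[1,8,0,-0.3,0,0,0],[1,12,0,-0.3,0,0,0],[1,15,0,-0.3,0,0,0],[1,16,0,-0.3,0,0,0],[1,16.8,0,-0.3,0,0,0],[1,16.8,0,-0.3,0,0,0]])

```text
t: 25.95
tcp_pos: [577.0, -134.4, 31.0]
ee_rot: [[0.0, -0.136, -0.991], [-0.0, -0.991, 0.136], [-1.0, 0.0, -0.0]]
force: [-0.2, 0.2, -0.6]
grip_width: 57.9
```

```bash
python3 - <<'E'
from h import *
info()
a=cap('scene');crop(a,150,150,270,250,'s16.png')
E
```

```text
t 25.95 tcp [ 577.  -134.4   31. ] psi -97.8 tilt 0.02 F [-0.2  0.2 -0.6] w 57.9 q [ -19.   32.  -12.   46.   -0. -101.]
```

View pics/s16.png

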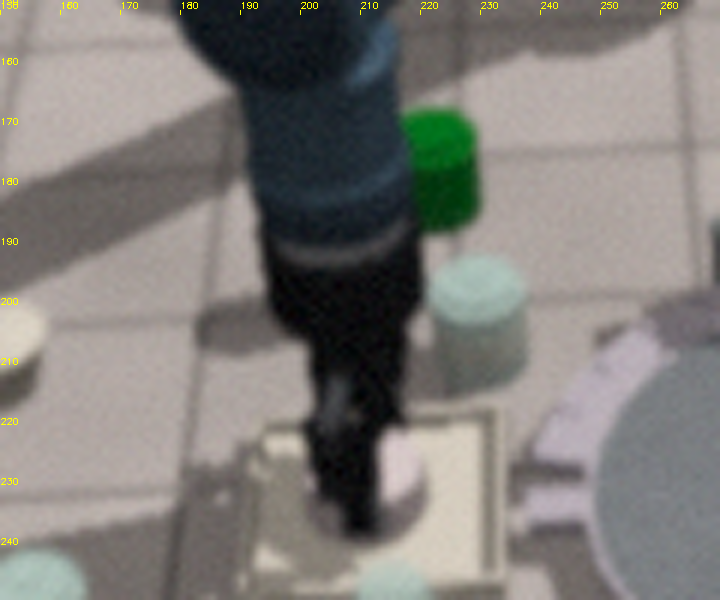

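step_arm(commands=[[1,0.3,0,0,0,0,0],[1,0.3,0,0,0,0,0],[0.15,0.3,0,0,0,0,0],[0.15,0.3,0,0,0,0,0],[0.15,0.3,0,0,0,0,0],[0.15,0.3,0,0,0,0,0],[0.15,-3,0,0,0,0,0],[0.1,-7,0,0,0,0,0],[0,-12,0,0,0,0,0],[0,-15,0,0,0,0,0],[0,-15,0,0,0,0,0]])

```text
t: 27.1
tcp_pos: [580.0, -136.2, 186.6]
ee_rot: [[0.01, -0.137, -0.99], [-0.004, -0.991, 0.137], [-1.0, 0.002, -0.01]]
force: [0.8, -0.4, 1.0]
grip_width: 85.4
```

```bash
python3 - <<'E'
from h import *
info()
a=cap('scene');crop(a,130,150,270,270,'s17.png');b=cap('top')
go(450,-83,160,-97.9)
for nm in ['wb1_center','cap_center']:
    for cam in('scene','top'):
        print(nm,cam,[(round(d['conf'],2),round(d['centre'][0]*560,1),round(d['centre'][1]*420,1)) for d in models.recognise(cam,nm)])
E
```

```text
t 27.10 tcp [ 580.  -136.2  186.6] psi -97.9 tilt 0.60 F [ 0.8 -0.4  1. ] w 85.4 q [ -19.   25.    1.   65.   -0. -101.]
shift [ 2.12 -3.43 13.32] turn [ 0.002 -0.013 -0.004]
wb1_center scene [(0.71, 156.7, 252.0)]
wb1_center top [(0.57, 268.7, 212.2), (0.24, 370.2, 225.0)]
cap_center scene [(0.94, 208.4, 233.4), (0.56, 289.0, 178.9), (0.38, 282.7, 180.7)]
cap_center top [(0.82, 369.5, 223.8), (0.62, 249.0, 319.5)]
```

View pics/s17.png

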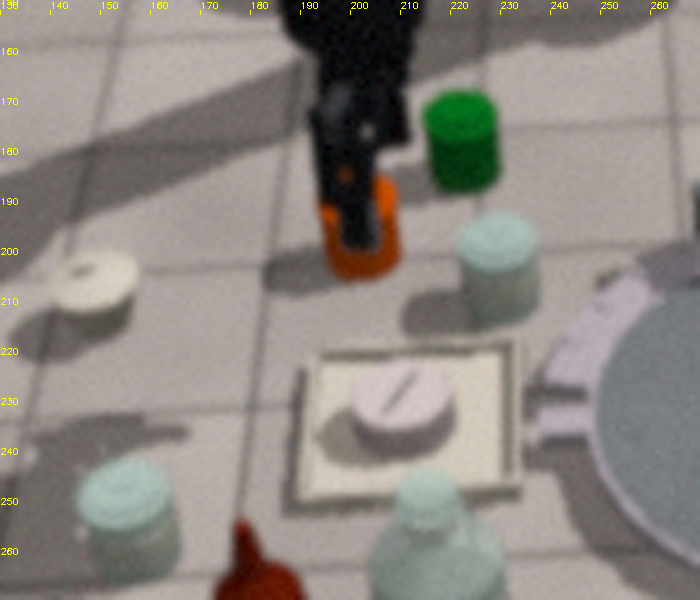

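```bash
python3 - <<'E'
from h import *
a=cap('scene');b=cap('top');crop(b,330,180,470,290,'t18.png')
# model lid top of flange z=53 ; ellipse
for n,s,t in [('A',(229.7,198.5),(345.3,271.5)),('B',(154.8,249.5),(440.5,194.3))]:
    print(n,tri(a,s,b,t),atz(a,s,56),atz(b,t,56))
go(459,-84,150,180)
E
```

```text
A (array([462.73322118, -82.53186769,  47.95554562]), np.float64(1.5333357865385617)) [472.64871771 -81.0761483   56.        ] [462.0273979  -82.20869831  56.        ]
B (array([ 666.33467911, -290.96047603,   46.69842091]), np.float64(3.051177264184484)) [ 676.02529597 -286.43073894   56.        ] [ 663.75470822 -289.36037226   56.        ]
shift [ 2.96 -3.42 12.24] turn [10.264  0.02  -0.012]
```

View pics/t18.png

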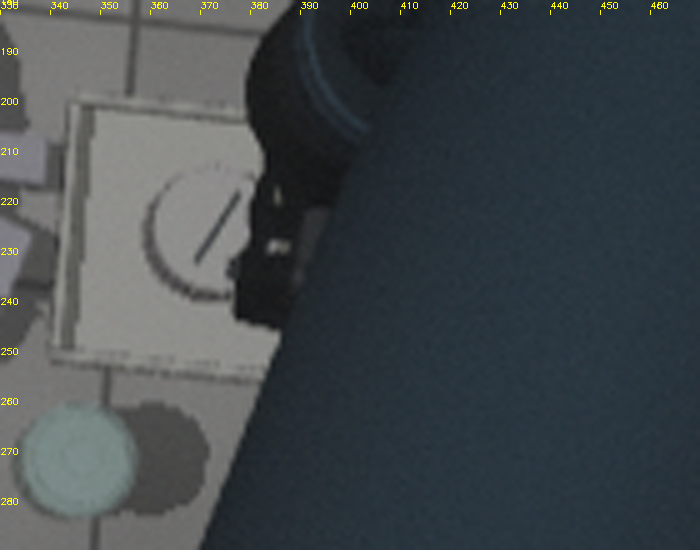

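step_arm(commands=[[0,0.5,-1,4,1,0,0],[0,1,-2,8,2,0,0],[0,2,-3.3,12,3,0,0],[0,2.5,-3.5,12,4,0,0],[0,2.9,-3.5,12,5,0,0],[0,2.9,-3.5,12,6,0,0],[0,2.9,-3.5,12,7,0,0],[0,2.9,-3.5,12,8,0,0],[0,2.9,-3.5,12,9,0,0],[0,2.9,-3.5,12,10,0,0],[0,2.9,-3.5,12,10.25,0,0],[0,2.9,-3.5,12,10.25,0,0]])

```text
t: 28.7
tcp_pos: [462.1, -83.8, 151.2]
ee_rot: [[-0.001, -1.0, -0.002], [0.0, -0.002, 1.0], [-1.0, 0.001, 0.0]]
force: [0.0, 0.1, -0.2]
grip_width: 85.3
```

```bash
python3 - <<'E'
from h import *
info()
a=cap('scene');crop(a,170,120,290,220,'s19.png')
b=cap('top');crop(b,290,220,430,340,'t19.png')
go(462,-82.5,31,180)
E
```

```text
t 28.70 tcp [462.1 -83.8 151.2] psi -179.9 tilt 0.07 F [ 0.   0.1 -0.2] w 85.3 q [-18.  13. -22.  55.  -0. -18.]
shift [12.04  0.02  0.13] turn [ 0.02   0.001 -0.006]
```

View pics/s19.png

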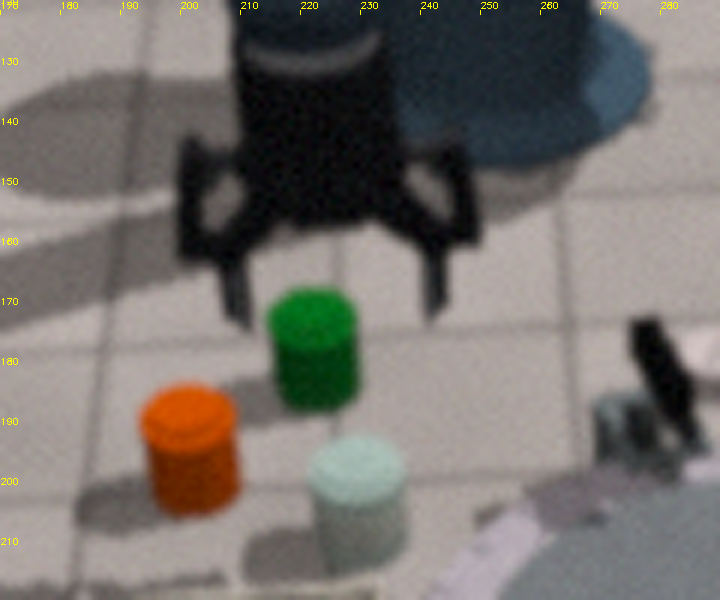

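View pics/t19.png

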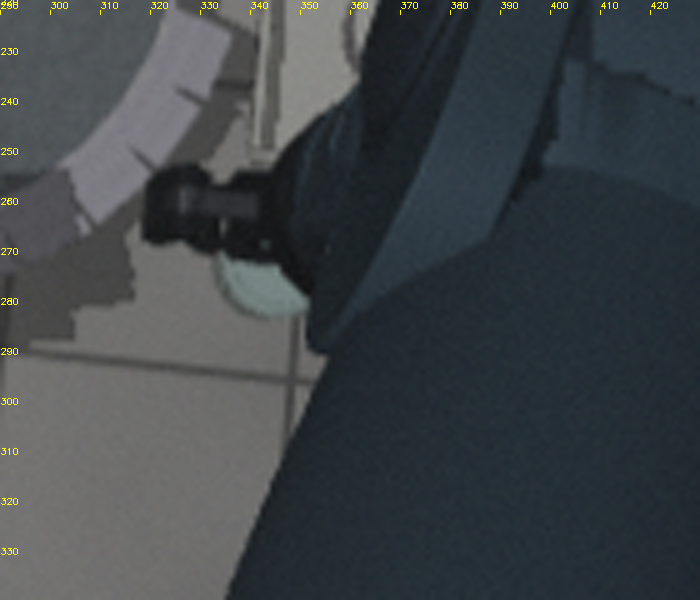

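```bash
python3 - <<'E'
from h import *
a=cap('scene')
print(proj(a,[[462,-84,137],[462,-84+49,150],[462,-84-49,150],[462,-83,56]]))
E
```

```text
[[226.64401982 175.67452603]
 [242.62831671 171.35465506]
 [209.89237817 173.04696331]
 [229.10540161 196.36995057]]
```

step_arm(commands=[[0,4,-0.1,0.1,0,0,0],[0,8,-0.1,0.1,0,0,0],[0,11,-0.1,0.1,0,0,0],[0,12.2,-0.1,0.1,0,0,0],[0,12.2,-0.1,0.1,0,0,0],[1,12.2,-0.1,0.1,0,0,0],[1,12.2,-0.1,0.1,0,0,0],[1,12.2,-0.1,0.1,0,0,0],[1,12.2,-0.1,0.1,0,0,0],[1,12.2,-0.1,0.1,0,0,0],[1,12.2,-0.1,0.1,0,0,0]], squeeze=25)

```text
t: 29.95
tcp_pos: [464.9, -83.3, 31.1]
ee_rot: [[0.003, -1.0, -0.002], [-0.001, -0.002, 1.0], [-1.0, -0.003, -0.001]]
force: [-1.8, 0.5, 5.9]
grip_width: 49.3
```

```bash
python3 - <<'E'
from h import *
info()
a=cap('scene');crop(a,170,120,290,220,'s20.png')
E
```

```text
t 29.95 tcp [464.9 -83.3  31.1] psi -179.9 tilt 0.17 F [-1.8  0.5  5.9] w 49.3 q [-18.  21. -32.  37.   0. -18.]
```

View pics/s20.png

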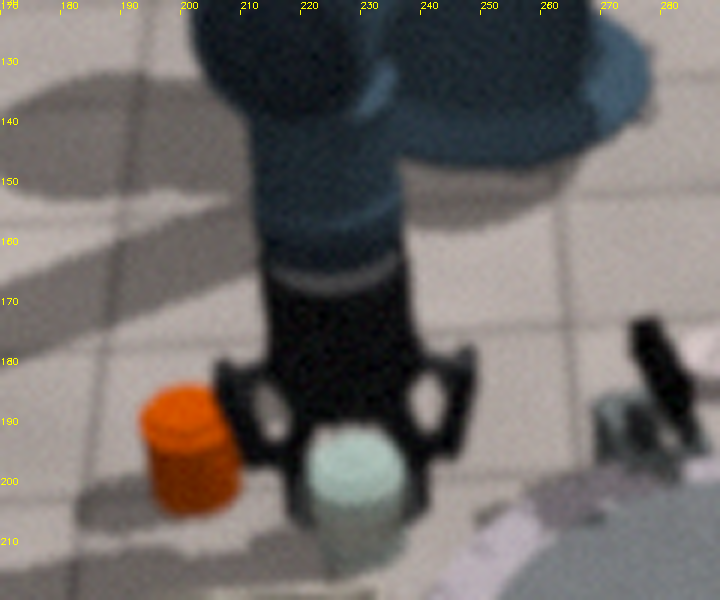

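step_arm(commands=[[1,-2,0,0,0,0,0],[1,-5,0,0,0,0,0],[1,-9,0,0,0,0,0],[1,-9,0,0,0,0,0]], squeeze=35)

```text
t: 30.4
tcp_pos: [467.3, -84.1, 124.8]
ee_rot: [[0.009, -1.0, -0.002], [-0.003, -0.002, 1.0], [-1.0, -0.009, -0.003]]
force: [0.4, -0.5, -1.6]
grip_width: 48.7
```

```bash
python3 - <<'E'
from h import *
info(); go(560,50,120,180)
E
```

```text
t 30.40 tcp [467.3 -84.1 124.8] psi -179.9 tilt 0.54 F [ 0.4 -0.5 -1.6] w 48.7 q [-18.  14. -25.  51.  -0. -18.]
shift [ 0.52 -9.3  13.39] turn [ 0.015 -0.022  0.064]
```

step_arm(commands=[[1,0,-2.5,3.5,0,0,0],[1,0,-5,7,0,0,0],[1,0.3,-7.5,10.5,0,0,0],[1,0.5,-9.3,13.4,0,0,0],[1,0.5,-9.3,13.4,0,0,0],[1,0.5,-9.3,13.4,0,0,0]])

```text
t: 31.0
tcp_pos: [555.7, 51.7, 113.7]
ee_rot: [[-0.002, -1.0, -0.004], [-0.001, -0.004, 1.0], [-1.0, 0.002, -0.001]]
force: [-0.1, -0.1, -1.5]
grip_width: 49.4
```

```bash
python3 - <<'E'
from h import *
info(); go(560,50,61,180)
a=cap('scene');crop(a,220,130,360,250,'s21.png')
E
```

```text
t 31.00 tcp [555.7  51.7 113.7] psi -179.8 tilt 0.11 F [-0.1 -0.1 -1.5] w 49.4 q [ -1.  24. -12.  54.  -0.  -1.]
shift [ 5.27 -0.44 -0.17] turn [ 0.025 -0.004 -0.013]
```

View pics/s21.png

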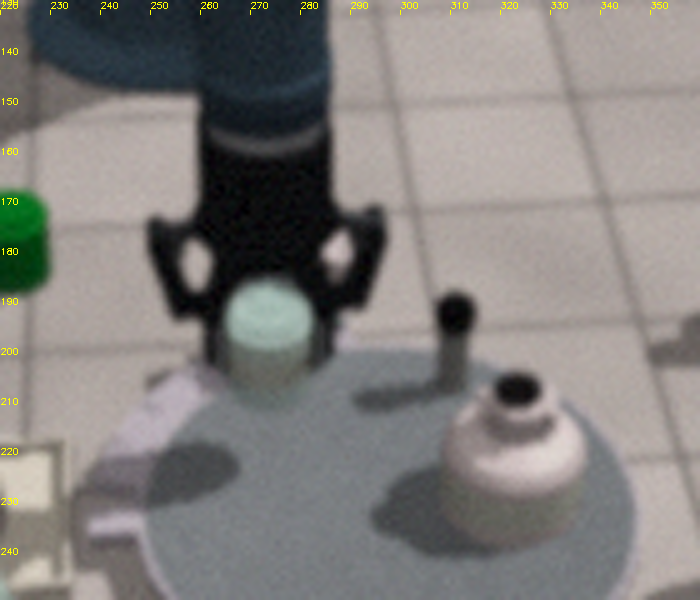

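step_arm(commands=[[1,2.5,-0.4,-0.1,0,0,0],[1,4.5,-0.4,-0.1,0,0,0],[1,5.1,-0.4,-0.1,0,0,0],[1,5.3,-0.4,-0.1,0,0,0],[1,5.3,-0.4,-0.1,0,0,0]])

```text
t: 31.55
tcp_pos: [560.2, 49.7, 62.2]
ee_rot: [[0.0, -1.0, -0.001], [-0.0, -0.001, 1.0], [-1.0, -0.0, -0.0]]
force: [-0.2, -0.3, -1.2]
grip_width: 49.1
```

```bash
python3 - <<'E'
from h import *
info()
E
```

```text
t 31.55 tcp [560.2  49.7  62.2] psi -179.9 tilt 0.01 F [-0.2 -0.3 -1.2] w 49.1 q [ -1.  27. -15.  47.  -0.  -1.]
```

step_arm(commands=[[1,0.2,0,0,0,0,0],[1,0.4,0,0,0,0,0],[1,0.4,0,0,0,0,0]])

```text
t: 31.85
tcp_pos: [561.4, 50.1, 59.2]
ee_rot: [[0.003, -1.0, -0.002], [-0.001, -0.002, 1.0], [-1.0, -0.003, -0.001]]
force: [-0.3, -0.7, 4.5]
grip_width: 49.1
```

```bash
python3 - <<'E'
from h import *
info()
E
```

```text
t 31.85 tcp [561.4  50.1  59.2] psi -179.9 tilt 0.15 F [-0.3 -0.7  4.5] w 49.1 q [ -1.  27. -16.  47.  -0.  -1.]
```

step_arm(commands=[[0.5,-0.1,0,0,0,0,0],[0,-0.1,0,0,0,0,0],[0,-0.1,0,0,0,0,0],[0,-0.1,0,0,0,0,0],[0,-0.1,0,0,0,0,0],[0,-2,0,0,0,0,0],[0,-6,0,0,0,0,0],[0,-10,0,0,0,0,0],[0,-14,0,0,0,0,0],[0,-14,0,0,0,0,0]])

```text
t: 32.85
tcp_pos: [564.1, 50.2, 204.1]
ee_rot: [[0.011, -1.0, -0.002], [-0.0, -0.002, 1.0], [-1.0, -0.011, -0.0]]
force: [1.1, -0.6, -0.0]
grip_width: 85.4
```

```bash
python3 - <<'E'
from h import *
info(); go(590,-230,200,150)
a=cap('scene','s22.png');b=cap('top','t22.png')
E
```

```text
t 32.85 tcp [564.1  50.2 204.1] psi -179.9 tilt 0.64 F [ 1.1 -0.6 -0. ] w 85.4 q [-1. 21. -3. 66. -0. -1.]
shift [  0.45  -2.53 -28.03] turn [3.765 0.018 0.079]
```

View pics/s22.png

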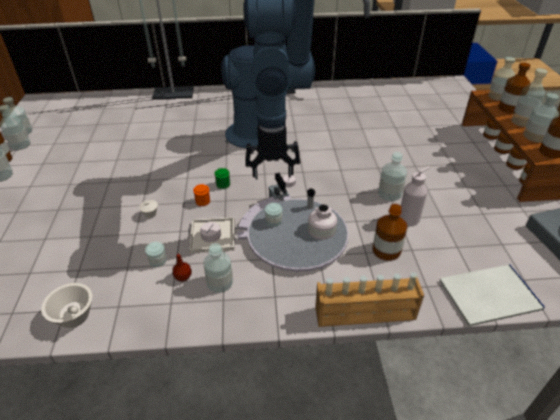

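View pics/t22.png

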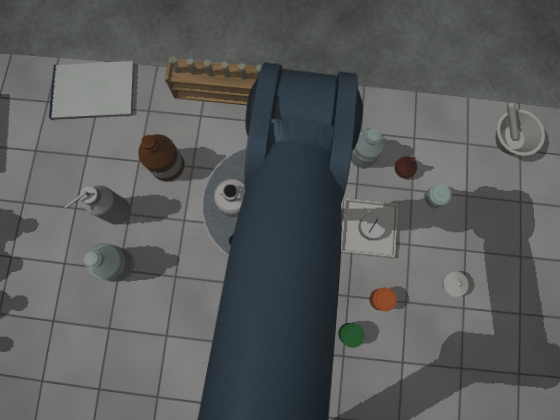

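```bash
python3 - <<'E'
from h import *
a=cap('scene');b=cap('top')
crop(a,130,220,220,290,'s23.png');crop(b,380,140,480,220,'t23.png')
E
```

```text
(no output)
```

View pics/s23.png

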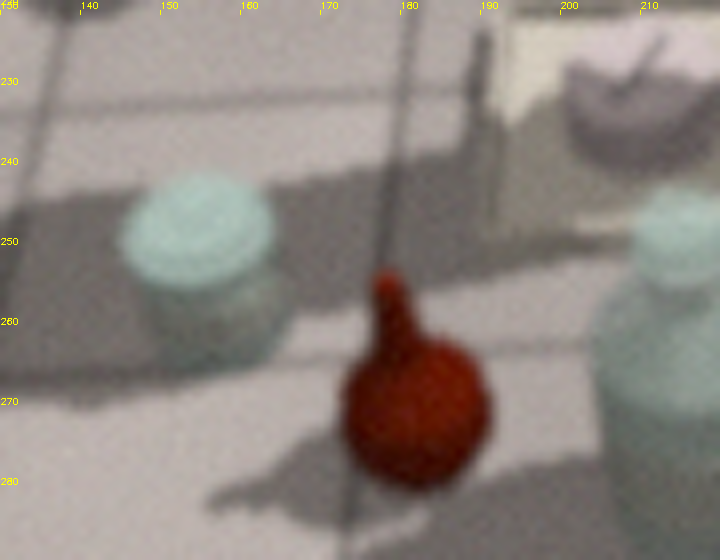

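View pics/t23.png

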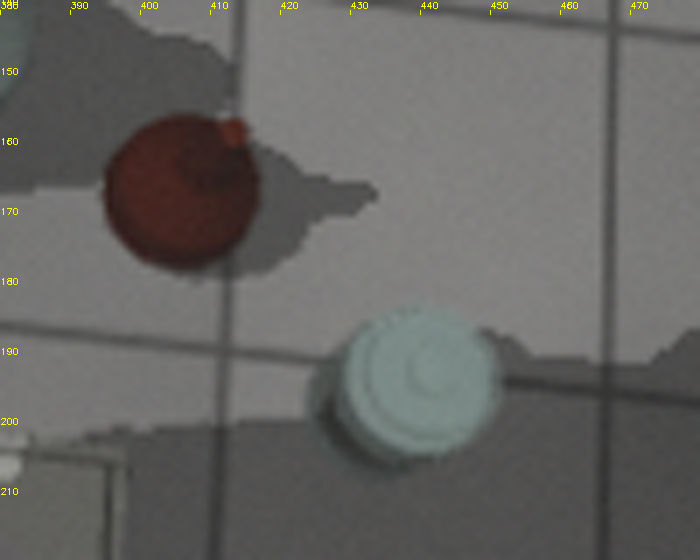

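```bash
python3 - <<'E'
from h import *
a=cap('scene');b=cap('top')
print('bulb',atz(b,(404.8,167.2),27),atz(a,(182,271),27))
print('B',atz(b,(439.3,194.5),52),atz(b,(441,193.3),68),atz(a,(154.8,248.8),53),tri(a,(154.8,248.8),b,(439.3,194.5)))
# base
print(atz(b,(404,262),0))
E
```

```text
bulb [ 730.24021108 -210.00768459   27.        ] [ 734.99942391 -211.04082506   27.        ]
B [ 664.1101828 -287.9242146   52.       ] [ 662.79663831 -286.29867444   68.        ] [ 670.34969268 -287.72773004   53.        ] (array([ 665.29462119, -289.33660205,   47.88898487]), np.float64(0.006936840165600057))
[ 504.06633054 -227.28134901    0.        ]
```

```bash
python3 - <<'E'
from h import *
info();go(655,-283,170,165)
E
```

```text
t 33.15 tcp [559.1  50.3 196. ] psi -179.9 tilt 0.20 F [-0.6  0.1  0.2] w 85.4 q [-1. 21. -3. 66. -0. -1.]
shift [  2.57  -9.54 -33.35] turn [ 1.889 -0.003 -0.025]
```

step_arm(commands=[[0,0,-1.2,-4.2,0.3,0,0],[0,0,-2.4,-8.4,0.6,0,0],[0,0,-3.6,-12.6,0.9,0,0],[0,0.5,-4.8,-16.8,1.2,0,0],[0,0.8,-6,-21,1.5,0,0],[0,1.2,-7.2,-25,1.8,0,0],[0,2,-8.4,-29,1.9,0,0],[0,2.6,-9.5,-33.3,1.9,0,0],[0,2.6,-9.5,-33.3,1.9,0,0],[0,2.6,-9.5,-33.3,1.9,0,0],[0,2.6,-9.5,-33.3,1.9,0,0]])

```text
t: 34.25
tcp_pos: [655.4, -281.5, 171.0]
ee_rot: [[-0.002, -0.966, 0.26], [0.001, 0.26, 0.966], [-1.0, 0.002, 0.001]]
force: [-0.5, 0.2, 0.3]
grip_width: 85.3
```

```bash
python3 - <<'E'
from h import *
info();go(662,-286.5,30,165)
a=cap('scene');crop(a,110,180,230,280,'s24.png')
b=cap('top','t24.png')
E
```

```text
t 34.25 tcp [ 655.4 -281.5  171. ] psi 164.9 tilt 0.11 F [-0.5  0.2  0.3] w 85.3 q [-28.  40.  25.  74.   0. -13.]
shift [14.1  -0.79 -0.33] turn [-0.006  0.005 -0.013]
```

View pics/s24.png

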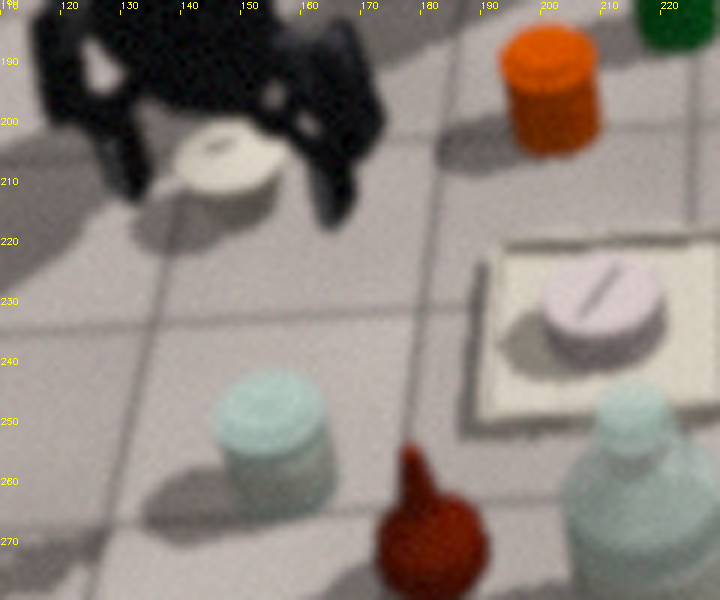

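View pics/t24.png

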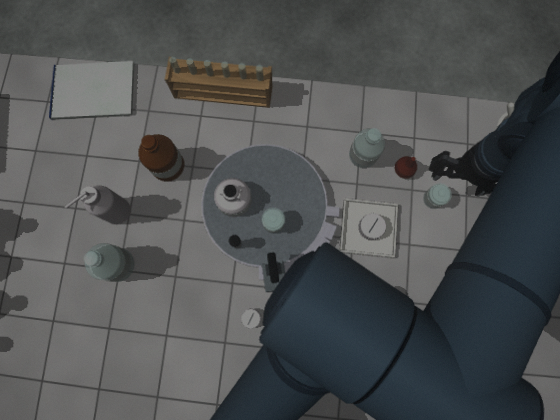

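step_arm(commands=[[0,2,-0.4,-0.1,0,0,0],[0,4,-0.8,-0.3,0,0,0],[0,6,-0.8,-0.3,0,0,0],[0,7,-0.8,-0.3,0,0,0],[0,7,-0.8,-0.3,0,0,0]])

```text
t: 34.85
tcp_pos: [661.8, -285.9, 100.4]
ee_rot: [[-0.003, -0.966, 0.259], [0.002, 0.259, 0.966], [-1.0, 0.003, 0.001]]
force: [0.5, 1.1, 0.2]
grip_width: 85.6
```

```bash
python3 - <<'E'
from h import *
info();go(662,-286.5,30,165)
a=cap('scene');crop(a,110,180,230,280,'s25.png')
print(proj(a,[[662,-286.5,56],[662,-286.5,100]]))
E
```

```text
t 34.85 tcp [ 661.8 -285.9  100.4] psi 165.0 tilt 0.19 F [0.5 1.1 0.2] w 85.6 q [-28.  43.  19.  66.  -0. -13.]
shift [ 7.04 -0.06 -0.06] turn [-0.002  0.006 -0.023]
[[155.43178298 245.86199672]
 [152.39529419 234.54624219]]
```

View pics/s25.png

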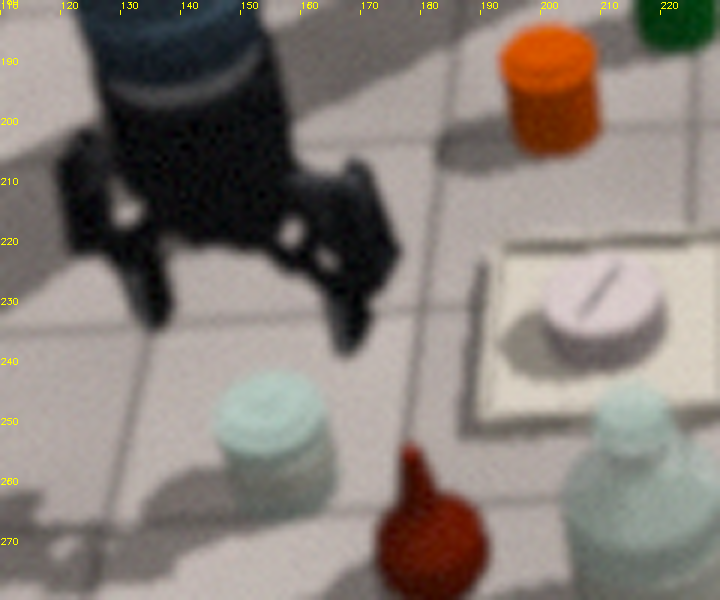

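step_arm(commands=[[0,3,-0.05,0,0,0,0],[0,5.5,-0.1,0,0,0,0],[0,7.1,-0.1,0,0,0,0],[0,7.1,-0.1,0,0,0,0],[0,7.1,-0.1,0,0,0,0]])

```text
t: 35.4
tcp_pos: [664.6, -287.9, 32.3]
ee_rot: [[0.001, -0.966, 0.26], [-0.001, 0.26, 0.966], [-1.0, -0.002, -0.0]]
force: [-0.9, 0.7, -0.3]
grip_width: 85.0
```

```bash
python3 - <<'E'
from h import *
info()
E
```

```text
t 35.40 tcp [ 664.6 -287.9   32.3] psi 164.9 tilt 0.10 F [-0.9  0.7 -0.3] w 85.0 q [-28.  46.  14.  58.  -0. -13.]
```

Reached (664.6, −287.9). Close.

step_arm(commands=[[1,0.2,0,0,0,0,0],[1,0.2,0,0,0,0,0],[1,0.2,0,0,0,0,0],[1,0.2,0,0,0,0,0],[1,0.2,0,0,0,0,0],[1,0.2,0,0,0,0,0]], squeeze=35)

```text
t: 36.0
tcp_pos: [664.8, -288.3, 30.4]
ee_rot: [[0.002, -0.966, 0.26], [-0.001, 0.26, 0.966], [-1.0, -0.003, -0.001]]
force: [-0.6, -0.4, 5.2]
grip_width: 49.6
```

```bash
python3 - <<'E'
from h import *
info()
a=cap('scene');crop(a,110,180,230,280,'s26.png')
E
```

```text
t 36.00 tcp [ 664.8 -288.3   30.4] psi 164.9 tilt 0.15 F [-0.6 -0.4  5.2] w 49.6 q [-28.  46.  14.  58.  -0. -13.]
```

View pics/s26.png

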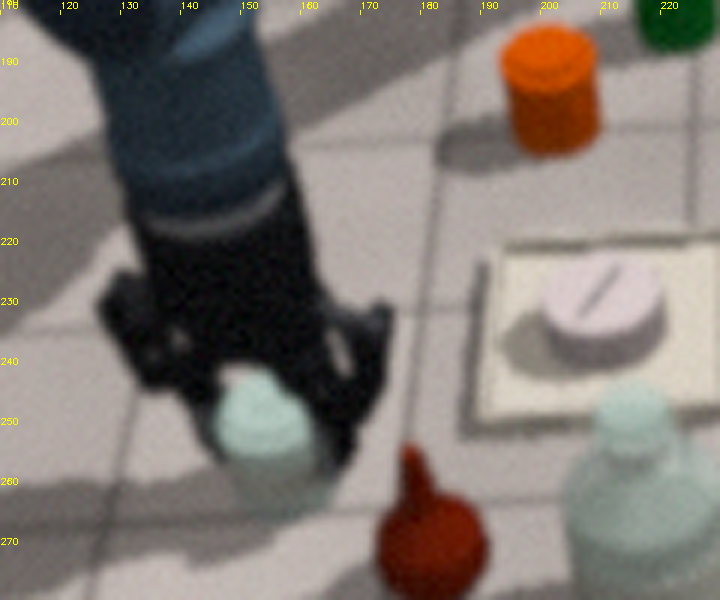

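step_arm(commands=[[1,-2,0,0,0,0,0],[1,-5,0,0,0,0,0],[1,-8,1,0,0,0,0],[1,-11,3,0,0,0,0],[1,-14,5,1,0,0,0],[1,-15,6,3,0,0,0],[1,-15,6,3,0,0,0]])

```text
t: 36.75
tcp_pos: [614.0, -241.3, 181.5]
ee_rot: [[0.003, -0.966, 0.258], [-0.0, 0.258, 0.966], [-1.0, -0.003, 0.0]]
force: [0.2, -0.2, -1.6]
grip_width: 49.0
```

```bash
python3 - <<'E'
from h import *
info(); go(650,45,150,180)
E
```

```text
t 36.75 tcp [ 614.  -241.3  181.5] psi 165.0 tilt 0.17 F [ 0.2 -0.2 -1.6] w 49.0 q [-27.  33.  13.  70.   0. -12.]
shift [ 3.15  3.93 28.59] turn [-1.871 -0.     0.021]
```

step_arm(commands=[[1,0,0.6,4,-0.3,0,0],[1,0,1.1,8,-0.6,0,0],[1,0,1.7,12,-0.9,0,0],[1,0,2.2,16,-1.2,0,0],[1,0,2.8,20,-1.5,0,0],[1,1,3.3,24,-1.8,0,0],[1,2,3.9,28.5,-1.87,0,0],[1,3,3.9,28.6,-1.87,0,0],[1,3,3.9,28.6,-1.87,0,0],[1,3,3.9,28.6,-1.87,0,0]])

```text
t: 37.75
tcp_pos: [650.0, 42.1, 147.8]
ee_rot: [[-0.002, -1.0, 0.003], [-0.001, 0.003, 1.0], [-1.0, 0.002, -0.001]]
force: [-0.3, -0.0, -0.8]
grip_width: 49.4
```

```bash
python3 - <<'E'
from h import *
info(); go(650,45,61,180)
a=cap('scene');crop(a,220,130,360,250,'s27.png')
E
```

```text
t 37.75 tcp [650.   42.1 147.8] psi 179.8 tilt 0.12 F [-0.3 -0.  -0.8] w 49.4 q [-2. 33.  8. 65. -0. -2.]
shift [ 8.68 -0.01  0.3 ] turn [-0.022 -0.005 -0.014]
```

View pics/s27.png

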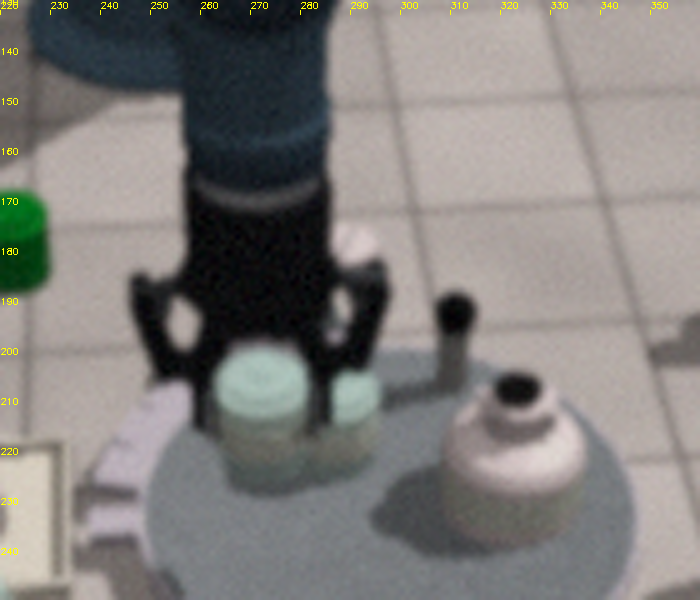

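```bash
python3 - <<'E'
from h import *
a=cap('scene');b=cap('top','t28.png')
print(atz(a,(290.5,206.5),84),atz(a,(273,209.5),84))
E
```

```text
[558.97908575 100.77562676  84.        ] [568.05755706  48.37067188  84.        ]
```

View pics/t28.png

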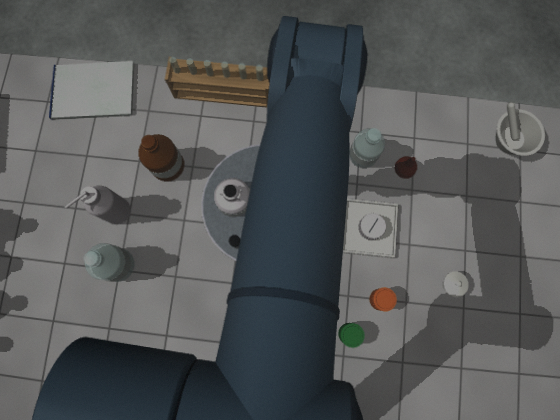

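step_arm(commands=[[1,3,0,0,0,0,0],[1,6,0,0,0,0,0],[1,8,0,0,0,0,0],[1,8.6,0,0,0,0,0],[1,8.8,0,0,0,0,0],[1,9.0,0,0,0,0,0],[1,9.0,0,0,0,0,0]])

```text
t: 38.6
tcp_pos: [651.6, 42.8, 60.1]
ee_rot: [[0.002, -1.0, 0.003], [-0.0, 0.003, 1.0], [-1.0, -0.002, -0.0]]
force: [0.2, -0.9, -0.8]
grip_width: 49.2
```

```bash
python3 - <<'E'
from h import *
info()
E
```

```text
t 38.60 tcp [651.6  42.8  60.1] psi 179.9 tilt 0.14 F [ 0.2 -0.9 -0.8] w 49.2 q [-2. 36.  1. 54. -0. -2.]
```

step_arm(commands=[[1,0.2,0,0,0,0,0],[1,0.35,0,0,0,0,0],[1,0.35,0,0,0,0,0]])

```text
t: 38.9
tcp_pos: [652.1, 43.2, 58.3]
ee_rot: [[0.004, -1.0, 0.002], [-0.0, 0.002, 1.0], [-1.0, -0.004, -0.0]]
force: [-2.0, 0.4, 9.8]
grip_width: 49.1
```

```bash
python3 - <<'E'
from h import *
info()
E
```

```text
t 38.90 tcp [652.1  43.2  58.3] psi 179.9 tilt 0.24 F [-2.   0.4  9.8] w 49.1 q [-2. 36.  0. 54. -0. -2.]
```

Contact. Release, rise, retreat to a pose that frees both views.

step_arm(commands=[[0.5,-0.1,0,0,0,0,0],[0,-0.1,0,0,0,0,0],[0,-0.1,0,0,0,0,0],[0,-0.1,0,0,0,0,0],[0,-0.1,0,0,0,0,0],[0,-2,0,0,0,0,0],[0,-6,0,0,0,0,0],[0,-10,0,0,0,0,0],[0,-16,0,0,0,0,0],[0,-20,0,0,0,0,0],[0,-20,0,0,0,0,0]])

```text
t: 40.0
tcp_pos: [654.2, 43.0, 264.1]
ee_rot: [[0.014, -1.0, 0.002], [-0.001, 0.002, 1.0], [-1.0, -0.014, -0.001]]
force: [1.4, 0.2, -0.0]
grip_width: 85.3
```

```bash
python3 - <<'E'
from h import *
info(); go(430,-330,260,180)
a=cap('scene')
crop(a,220,130,360,250,'s29.png')
E
```

```text
t 40.00 tcp [654.2  43.  264.1] psi 179.9 tilt 0.82 F [ 1.4  0.2 -0. ] w 85.3 q [-2. 31. 22. 80. -0. -2.]
shift [  0.11  22.35 -37.35] turn [-0.015 -0.004  0.103]
```

View pics/s29.png

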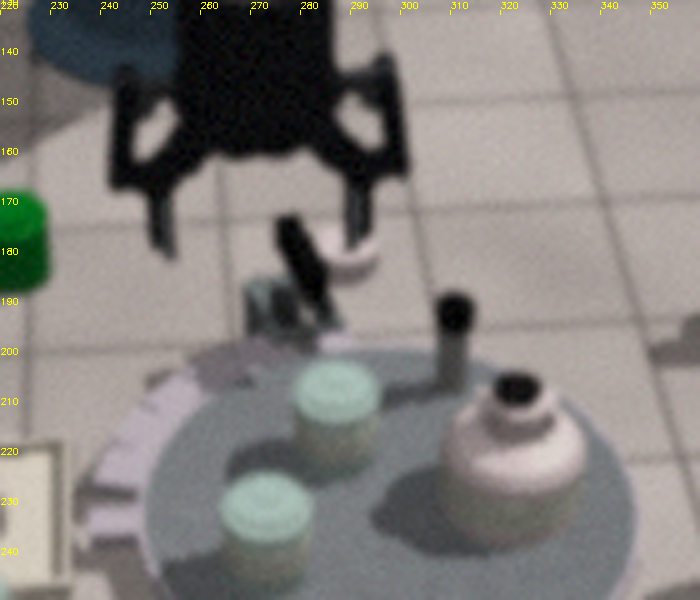

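step_arm(commands=[[0,0,2.5,-4.2,0,0,0],[0,0,5,-8.4,0,0,0],[0,0,7.5,-12.6,0,0,0],[0,0,10,-16.8,0,0,0],[0,0,12.5,-21,0,0,0],[0,0,15,-25,0,0,0],[0,0,17.5,-29,0,0,0],[0,0,20,-33,0,0,0],[0,0,22,-37,0,0,0],[0,0,22,-37,0,0,0],[0,0,22,-37,0,0,0]])

```text
t: 41.15
tcp_pos: [428.6, -326.5, 253.7]
ee_rot: [[-0.002, -1.0, 0.005], [0.002, 0.005, 1.0], [-1.0, 0.002, 0.002]]
force: [-0.7, -0.2, -0.2]
grip_width: 85.2
```

```bash
python3 - <<'E'
from h import *
info()
a=cap('scene','s30.png');b=cap('top','t30.png')
print('A',tri(a,(287.5,207.5),b,(0,0))[0] if 0 else '')
for nm in ['wb1_center','cap_center','plunger_grip']:
    for cam in('scene','top'):
        print(nm,cam,[(round(d['conf'],2),round(d['centre'][0]*560,1),round(d['centre'][1]*420,1)) for d in models.recognise(cam,nm)])
E
```

```text
t 41.15 tcp [ 428.6 -326.5  253.7] psi 179.7 tilt 0.17 F [-0.7 -0.2 -0.2] w 85.2 q [-44.  17.  -0.  73.   0. -44.]
A 
wb1_center scene [(0.78, 274.0, 235.8), (0.38, 219.0, 238.3)]
wb1_center top [(0.68, 295.7, 185.4)]
cap_center scene [(0.6, 289.3, 180.5), (0.54, 209.1, 231.1)]
cap_center top [(0.85, 250.3, 318.9), (0.7, 371.1, 226.3)]
plunger_grip scene [(0.59, 280.4, 181.5)]
plunger_grip top [(0.58, 272.0, 269.5), (0.36, 373.0, 223.8)]
```

View pics/t30.png

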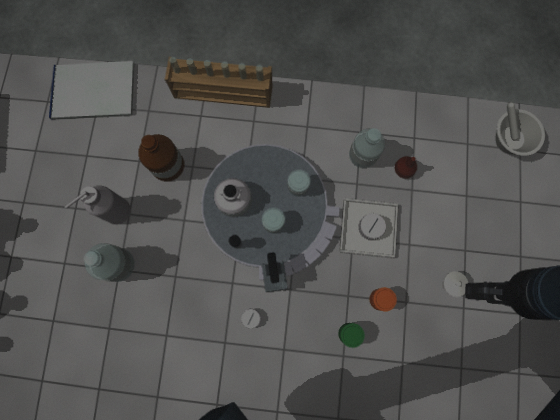

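View pics/s30.png

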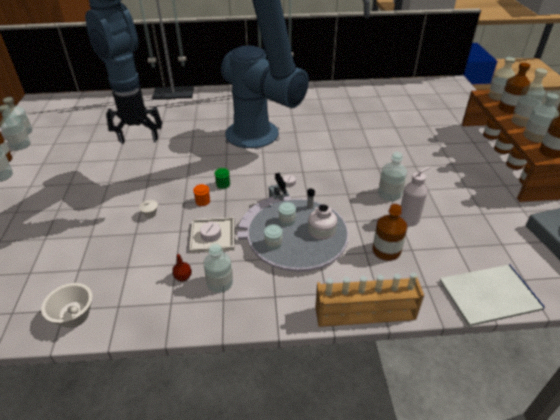

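```bash
python3 - <<'E'
from h import *
a=cap('scene');b=cap('top');crop(b,190,140,340,290,'t31.png');crop(a,250,160,350,260,'s31.png')
C=np.array([602.5,118.3])
for s,t in [((287.3,207.5),(273.5,218.5)),((273.3,231.5),(299,181))]:
    p,e=tri(a,s,b,t); print(p,e,np.hypot(*(p[:2]-C)))
E
```

```text
[559.54228341  90.55148482  81.27341574] 1.400475968049741 51.140448858968504
[653.18604092  42.75337732  76.73536513] 1.2965559416518178 90.97454008507931
```

View pics/t31.png

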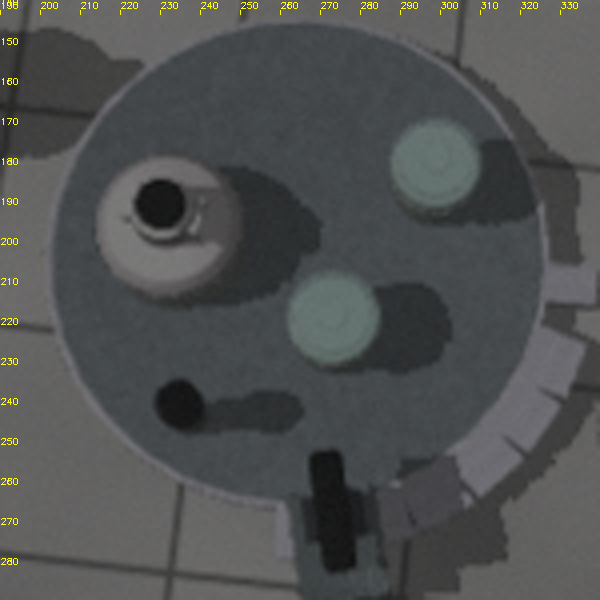

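View pics/s31.png

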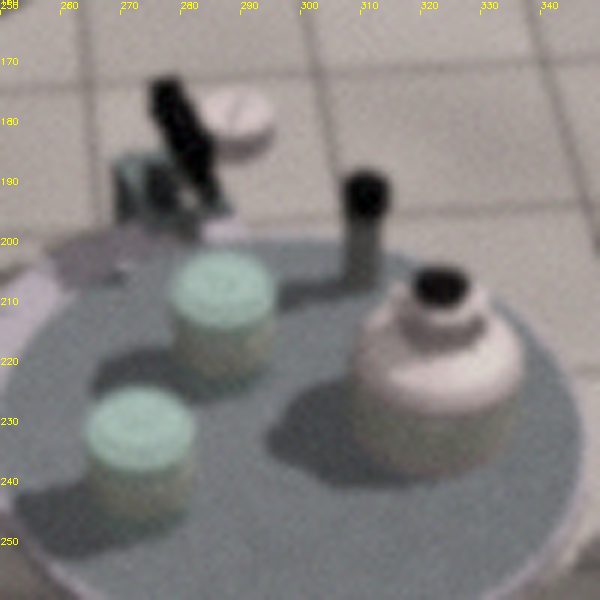

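All in order: both bottles stand upright, 51 and 91 mm from the tray centre. The knob is home in the same place and direction as at the start. The cap lies flat in the dish and the gripper is empty.

```bash
python3 -c "
from h import *
info();arm.sign_off();info()"
```

```text
t 41.65 tcp [ 430.1 -325.9  255.4] psi 179.9 tilt 0.01 F [ 0.3 -0.6 -0.7] w 85.2 q [-44.  17.  -0.  73.  -0. -44.]
the job is handed in; nothing more can be done
the job is handed in; nothing more can be done
```

The job is handed in at about 42 s; no verdict came back, but every final check passed.

**What I did**
- **Plunger and tray:** I pulled the knob up and twisted it about 66° so it rested on the collar. I swung the tray by its handle to the end stop (1.25 rad), then back about 0.05 rad to the second hole. Twisting the knob back let the pin drop home.
- **Jar:** I pressed and turned the cap about 68° (1.19 rad), lifted it off and laid it in the white dish.
- **Weighing bottles:** Two were in the scene, and both now stand on the tray. I left the green and orange look-alikes and the small cap alone.

**Last checks**
- **Bottles:** They measured 51 mm and 91 mm from the tray centre, both upright.
- **Plunger:** The knob sits where it started in both views. Its grip height when it bottomed (97.7 mm) matched home allowing for a slightly different hold; at the start it was 96.3 mm.
- **Cap:** It lies flat, near the middle of the dish.
- **Other glassware:** Everything is standing. The gripper is open and empty.

**Disagreements**
- The first bottle moved about 4 cm on the tray after I placed it, most likely the announced knock. It stayed upright, so I left it.
- The scene camera put things 4 to 10 mm farther out in x than the top camera. I mostly trusted the top view, and every grasp held.

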